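# Plug the stop into the carving board and set a blank against it

### The job

Set up the carving board for work: plug the red-headed stop's rectangular tenon fully home into the board's rectangular mortise, so that its head sits down on the board. Then lay the pale wooden blank flat on the board between the two brass rails, with its end up against the stop. Leave the other things on the bench where they are.

Things in the scene. Friction and masses are not known exactly. Their poses are not given: they have to be found in the camera images.
- board: Brown wooden carving board fixed to the bench, 260 (own x) x 150 (own y) x 50 mm high; origin at the centre of its underside, z up. A rectangular mortise is near its +x end (mortise), two brass rails lie on top (bed). A round 22 mm hole near the -x end is not used. Its x axis points along world +y within 0.4 rad.
- bed (a point): Point on the board's flat top midway between the two brass rails, 35 mm from the board's centre towards its -x; axes as the board's. The rails run along own x, 130 mm long, 10 mm wide and 7 mm high, centred 36 mm to either side (62 mm clear between them). Open at both ends.
- mortise (a point): Centre of the mouth of the rectangular mortise, on the board's top, 85 mm along the board's +x from its centre; axes as the board's. The mortise is 30 mm along x by 52 mm along y, 40 mm deep, with a 3 mm chamfer round the mouth.
- stop: Stop, 0.09 to 0.18 kg, upright on its tenon; origin at the centre of the tenon's underside, z up. Pale tenon 28 (own x) x 50 (own y) x 34 mm high, lowest 6 mm stepped in 2 mm all round; red head 36 (x) x 90 (y) x 40 mm above it, at heights 34 to 74 mm. Fits either way round. Plugged in, the head lies across the board, resting on it; its flat face 18 mm from the axis looks to the rails.
- blank: Pale wooden blank, a flat board 150 (own x) x 56 (own y) x 20 mm thick, 0.08 to 0.17 kg, lying flat on the bench; origin at the centre of its underside, z up. Either end may go against the stop; touching it, its centre is 93 mm from the stop's axis. It overhangs neither end of the board.
- dog: Bystander: round bench peg with a green head 42 mm across and 30 mm high and a steel pin 21 mm across pointing up, 65 mm high in all; origin under its centre.
- mallet: Bystander: wooden mallet lying flat, head 70 x 130 x 60 mm high, handle 26 mm thick reaching 200 mm to own -x from the origin, which is under the head's centre.
- plane: Bystander: dark steel block plane, 160 mm long (own x), 50 mm wide, about 62 mm high; origin under its centre.
- spool: Bystander: reddish-brown spool standing upright, 52 mm across, 62 mm high; origin under its centre.
- glue: Bystander: yellow glue bottle standing upright, 56 mm across, 150 mm high; origin under its centre.
Mind the look-alikes: they are no part of the job. Of the things that look like the stop, the smaller one is meant. Leave any grey look-alike of the blank alone.

How it is judged:
By the outcome, as a careful person would: the job done as asked, in the order asked, and still so for the second after the job is handed in, with the robot touching nothing.
It also fails if it takes over 72 s, if anything falls off the work surface, if the arm or the gripper's body presses on something with over 40 N, if the wrist force passes 120 N, or if a joint passes its speed limit or range.

### The arm

A 7-joint arm with a two-finger parallel gripper is mounted at the origin on the work surface. World frame = base frame: x ahead of the robot, y to its left, z up, the work surface at z = 0. Lengths are in m, angles in rad, forces in N, time in s.
With the tool pointing down it reaches from about 0.4 to 0.85 m from the base axis. Payload 10.4 kg.
Tool frame: the origin (TCP) lies midway between the tips of the shut fingers; the grasp point (between the pads) lies r.grip_point_offset behind it (r.grip_point_offset is the distance from the TCP to the grasp point, in m); z points along the fingers, y is the line along which they close (so a half turn about z gives the same grasp; the last joint's range is limited). The gripper opens to 87 mm and grips with 3 to 60 N. Pads are 19 mm wide; open, the fingers measure 117 mm over their backs; the gripper's body (75 mm by 190 mm) begins 51 mm behind the grasp point.
Start: joints at [1.273, 0.332, -0.065, 1.46, 0.022, 1.35, -0.088], TCP at [0.17, -0.602, 0.223] pointing down, gripper open.
Joint ranges: [-2.6, 2.6], [-0.5, 2.12], [-1.47, 1.34], [0.16, 2.42], [-1.27, 4.41], [0.06, 2.06], [-2.6, 2.6]. Speed limits (rad/s): [2.22, 2.22, 2.79, 2.79, 3.14, 3.14, 3.14].

### API

Orientations are given as a unit quaternion [x, y, z, w].
In Python, from bench import r gives the robot as it stands.
- The arm moves only by the tool play_rows, never from a script. Its arguments are lists of equal length, an entry for each row: "claw": the closure, from 0 (fully open) to 1 (shut); "delta_pos": the shift along the tool's x, y, z scaled (see below), a list of three; "delta_rot": the turn, a rotation vector about the tool's x, y, z scaled (see below), a list of three. A call has 1 to 8 rows; each row shifts and turns the commanded pose from where the row before left it, along the tool's axes as they then stand; what a row does not reach is not made up. The controller multiplies each number of a shift by 200 mm and each number of a turn by pi rad. A row lasts 1/10 s, in which the tool goes at most 50 mm and 8.59 degrees, less where a joint would pass 70% of its speed; a pose out of reach is approached as far as the arm can. A call with a number of a shift or a turn outside -1 to 1 is refused whole. A call with a gripper value outside its range is refused whole. The fingers move at their own pace and stop on an object; "squeeze" is the grip in N (left out, the last holds). Time passes only in rows, so rows that do not move let the fingers close. It gives the time, the measured TCP pose, the force, the opening and the grip force at its end, in the units of the state.
- r.read_state(): the state, without advancing time (a new reading comes with each control period).
- r.camera(name): name is "side" or "top"; returns a dict with "pixels" (420x560x3 uint8, red, green, blue), "camera_matrix" (3x3 intrinsics, pixels), "cam_to_world" (4x4, takes a point from camera to world coordinates). Camera axes: x right, y up, looking along -z (the intrinsics and any distortion apply to the point x, -y, -z); pixel columns grow to the right and rows downward; lengths in m; the calibration is good to about 2 mm. A picture is of the moment at which its call begins. There is no depth.
- r.close_job(): hands the job in; it is judged then, once.
The state is a dict: "time": time; "joint_positions": joint angles; "joint_vel": joint speeds; "joint_torque": joint torques, N m; "ee_pos": TCP position; "eef_rot": TCP orientation; "ft_force": force on the tool from outside, world axes, zero at the start; "torque": the same for the moment, N m; "width": finger opening in m; "grip_force": force on a finger pad.
Only numpy, scipy, OpenCV 4.12 (cv2) and the standard library are available. Lean on these libraries where they do the work, as an engineer would, in place of code of your own. Each camera call takes 0.05 s, during which the arm holds its last target. There are 200 camera calls.

## Working session

There is one attempt and no reset: what is moved stays moved. The work goes in short steps, Python scripts to look and compute and a tool call to move; the robot and the scene stay as the last step left them, time stands still between calls to the robot, and variables do not carry over. Pictures are saved under pics/ and viewed, at most 10 in all, crops included, and the job is handed in when it is done.

Besides the shell and the picture viewer there is one more tool, called after ">>>" as name(argument=value, ...), one argument or row to a line, values as JSON. play_rows: Moves the arm, as the interface text tells. Shifts and turns lie within -1 to 1; 1 stands for 200 mm of shift or pi rad of turn. Its arguments: {"type":"object","properties":{"claw":{"type":"array"},"delta_pos":{"type":"array"},"delta_rot":{"type":"array"},"squeeze":{"type":"number"}},"required":["claw","delta_pos","delta_rot"]}

```bash
mkdir -p pics; ls
python3 - <<'E'
from bench import r
import cv2,numpy as np
for n in("top","side"):
    c=r.camera(n); cv2.imwrite(f"pics/{n}0.png",c["pixels"][:,:,::-1]); np.savez(f"{n}0.npz",**{k:c[k] for k in("pixels","camera_matrix","cam_to_world")})
    print([k for k in c],c["camera_matrix"],c["cam_to_world"].round(4) if hasattr(c["cam_to_world"],'round') else c["cam_to_world"])
print(r.read_state(),r.grip_point_offset)
E
```

```text
pics
['pixels', 'camera_matrix', 'cam_to_world'] [[455.19616182   0.         285.51652302]
 [  0.         455.19616182 199.5272539 ]
 [  0.           0.           1.        ]] [[ 0.0222  0.9941 -0.1063  0.4415]
 [-0.9996  0.024   0.0156 -0.0121]
 [ 0.0181  0.1059  0.9942  1.2918]
 [ 0.      0.      0.      1.    ]]
['pixels', 'camera_matrix', 'cam_to_world'] [[530.76977592   0.         282.38132497]
 [  0.         530.76977592 210.07147227]
 [  0.           0.           1.        ]] [[-0.9877  0.0952 -0.1242  0.4159]
 [-0.1562 -0.5549  0.8171  1.1104]
 [ 0.0089  0.8265  0.5629  0.8733]
 [ 0.      0.      0.      1.    ]]
{'time': 0.1, 'joint_positions': array([ 1.27334788,  0.33282512, -0.06468947,  1.46083526,  0.02158003,
        1.34990473, -0.08851318]), 'joint_vel': array([ 0.00027468,  0.00012083, -0.00036555, -0.00231106, -0.00123418,
       -0.00016044,  0.00044826]), 'joint_torque': array([ 2.56616484e-03, -6.24541140e+01,  2.56080850e-02, -3.90716958e+01,
       -6.12455816e-02,  3.66044766e-02,  4.26752069e-05]), 'ee_pos': array([ 0.16953079, -0.60121484,  0.22183374]), 'eef_rot': array([ 9.90572541e-01,  1.36987707e-01, -1.07713661e-04, -6.29898845e-04]), 'ft_force': array([-0.0786144 ,  0.80886482, -0.19071701]), 'torque': array([ 3.67476175e-02,  4.94223899e-02, -2.51718482e-05]), 'grip_force': 0.0, 'width': 0.08700471056869118} 0.0187
```

View pics/top0.png

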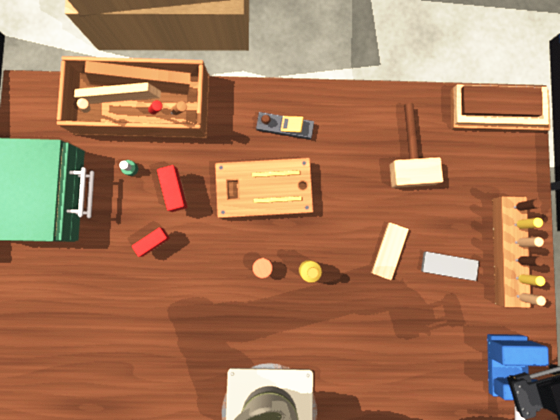

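View pics/side0.png

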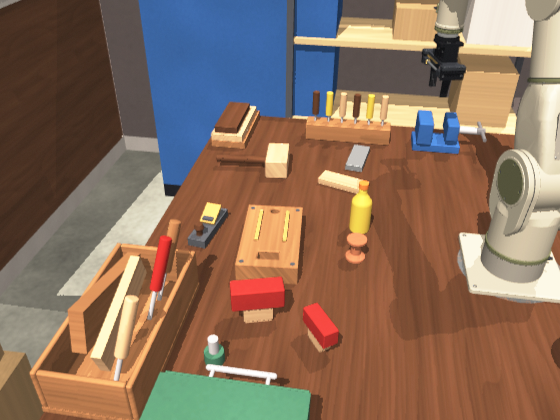

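Top: the board is centred at about (265,188) with its mortise at (232,188). The small red stop is at (150,241), with the larger look-alike at (171,188). The pale blank is at (390,250) and the grey one at (450,266). The side view agrees, with the stop at (320,325).

```bash
cat > h.py <<'E'
import numpy as np,cv2
def load(n): 
    d=np.load(n+".npz"); return d["pixels"],d["camera_matrix"],d["cam_to_world"]
def cast(n,px,z):
    _,K,T=load(n); px=np.atleast_2d(px).astype(float)
    d=np.c_[(px[:,0]-K[0,2])/K[0,0],-(px[:,1]-K[1,2])/K[1,1],-np.ones(len(px))]@T[:3,:3].T
    o=T[:3,3]; return o+d*((z-o[2])/d[:,2])[:,None]
def rect(P):  # centre, long-axis angle, sizes (mm) of world points
    (c,s,a)=cv2.minAreaRect((P[:,:2]*1000).astype(np.float32))
    if s[0]<s[1]: s=(s[1],s[0]); a+=90
    return np.round(c,1),round((a+90)%180-90,1),np.round(s,1)
E
python3 - <<'E'
from h import *
T=load("top0")[0]; S=load("side0")[0]
def crop(I,x,y,w,h,W,H): return cv2.resize(I[y:y+h,x:x+w],(W,H),interpolation=cv2.INTER_CUBIC)
a=crop(T,125,145,200,100,800,400)
b=np.hstack([crop(T,130,220,50,50,400,200*2)[:200] if 0 else crop(T,130,220,50,50,200,200),crop(T,365,210,100,75,267,200),crop(S,295,295,60,60,200,200)])
b=cv2.copyMakeBorder(b,0,0,0,800-b.shape[1],0)
cv2.imwrite("pics/crops.png",np.vstack([a,b])[:,:,::-1])
hsv=cv2.cvtColor(T,cv2.COLOR_RGB2HSV)
for n,(x,y,w,h) in dict(stop=(130,222,42,40),blank=(368,215,45,70)).items():
    sub=hsv[y:y+h,x:x+w].reshape(-1,3); 
    I=hsv[y:y+h,x:x+w]
    m=((I[...,0]<6)|(I[...,0]>174))&(I[...,1]>200) if n=="stop" else (I[...,2]>170)&(I[...,1]<150)
    print(n,m.sum(),np.percentile(I[m],[0,10,30,50,70,90],axis=0).tolist())
    ys,xs=np.nonzero(m); print(rect(cast("top0",np.c_[xs+x,ys+y],.074 if n=="stop" else .02)))
E
```

```text
stop 52 [[0.0, 201.0, 91.0], [0.0, 201.1, 108.4], [1.0, 203.0, 130.89999999999998], [1.0, 203.0, 164.5], [1.0, 205.0, 182.49999999999994], [1.0, 206.0, 204.9]]
(array([442.6, 311.1]), -35.1, array([86.3, 27.5]))
blank 1225 [[11.0, 12.0, 171.0], [18.0, 23.0, 248.0], [27.0, 27.0, 255.0], [28.0, 32.0, 255.0], [29.0, 47.0, 255.0], [30.0, 107.60000000000014, 255.0]]
(array([ 441.7, -325.1]), -18.7, array([154.3,  61.6]))
```

View pics/crops.png

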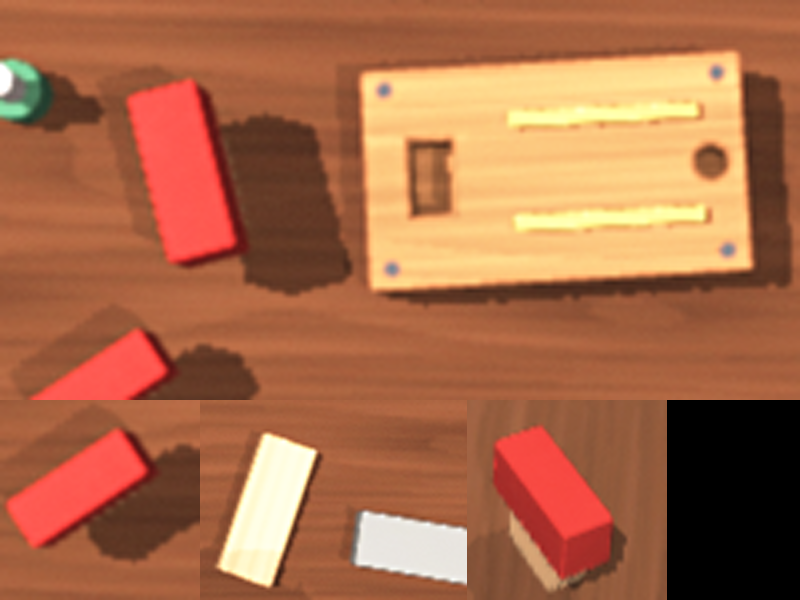

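The crops show the stop's top face clean and bright with a dark right side, plus the board outline, the mortise at crop (430,178) and both rails. Next I'll measure everything from masks.

```bash
cat >> h.py <<'E'
def biggest(m,box=None):
    if box is not None:
        x0,y0,x1,y1=box; k=np.zeros_like(m); k[y0:y1,x0:x1]=1; m=m&k
    cs,_=cv2.findContours(m.astype(np.uint8),cv2.RETR_EXTERNAL,cv2.CHAIN_APPROX_NONE)
    return max(cs,key=cv2.contourArea)[:,0,:]
def masks(n):
    I=cv2.cvtColor(load(n)[0],cv2.COLOR_RGB2HSV).astype(int); return I[...,0],I[...,1],I[...,2]
E
python3 - <<'E'
from h import *
H,S,V=masks("top0")
red=((H<8)|(H>172))&(S>160)
print("stop V",np.histogram(V[222:265,130:172][red[222:265,130:172]],8))
for t in(150,200,225,240): 
    c=biggest(red&(V>t),(128,220,172,264)); print(t,rect(cast("top0",c,.074)))
print("big",rect(cast("top0",biggest(red&(V>220),(150,155,195,220)),.1)))
for t in (160,180,200): print("blank",rect(cast("top0",biggest((S<120)&(V>t),(366,215,415,285)),.02)))
for t in (190,205,220): 
    c=biggest((H<25)&(V>t),(205,150,320,225)); print("board",rect(cast("top0",c,.05)))
for t in (130,150,170): 
    c=biggest((V<t),(222,174,243,204)); print("mort",rect(cast("top0",c,.05)))
yel=(H>22)&(H<32)&(V>220)&(S>100)
for b in((240,165,305,183),(240,190,305,206)): print("rail",rect(cast("top0",biggest(yel,b),.057)))
H,S,V=masks("side0"); red=((H<8)|(H>172))&(S>160)
for t in(150,170,190,210):
  try: print("s-stop",t,rect(cast("side0",biggest(red&(V>t),(296,300,345,352)),.074)))
  except Exception as e: print(e)
for t in (150,180,200): 
  try: print("s-blank",rect(cast("side0",biggest((S<140)&(V>t),(310,165,375,196)),.02)))
  except Exception as e: print(e)
for t in(130,150,170): print("s-board",rect(cast("side0",biggest((H<25)&(V>t)&(S<200),(230,200,310,268)),.05)))
for t in(80,100,120): print("s-mort",rect(cast("side0",biggest((V<t),(252,240,284,263)),.05)))
E
```

```text
stop V (array([ 52,  25,  14,  17,  10,  27,   7, 450]), array([ 89.  , 109.75, 130.5 , 151.25, 172.  , 192.75, 213.5 , 234.25,
       255.  ]))
150 (array([451.1, 329.3]), -54.0, array([91.6, 38.5]))
200 (array([450.7, 329.8]), -54.4, array([90.2, 36.5]))
225 (array([451.1, 329.3]), -54.4, array([88.8, 35. ]))
240 (array([450.8, 329.2]), -55.0, array([88.6, 34.8]))
big (array([594. , 274.4]), 16.5, array([114.1,  45. ]))
blank (array([ 442. , -326.1]), -19.0, array([151.5,  58.6]))
blank (array([ 442. , -326.1]), -19.0, array([151.5,  58.6]))
blank (array([ 442. , -326.1]), -19.0, array([151.5,  58.6]))
board (array([607.8,  29.2]), -85.3, array([264.6, 153.3]))
board (array([607.3,  30. ]), -85.3, array([261.8, 152. ]))
board (array([607.5,  30.1]), -85.4, array([261.4, 151.2]))
mort (array([584.3, 124.9]), 2.0, array([13.8,  2.7]))
mort (array([599.8, 114.6]), 5.6, array([48.3, 27.5]))
mort (array([599.8, 116.1]), 1.4, array([49.8, 27.5]))
rail (array([642.5,  59.5]), -24.6, array([13.6,  6.2]))
rail (array([564.7,  51.4]), -88.6, array([5.4, 0. ]))
s-stop 150 (array([453.7, 344.1]), -54.5, array([117.5,  53.8]))
s-stop 170 (array([450.4, 342.6]), -60.0, array([119.5,  50.3]))
s-stop 190 (array([452. , 331.8]), -56.1, array([97.2, 37.9]))
s-stop 210 (array([453.9, 329. ]), -54.5, array([90.5, 34.9]))
s-blank (array([ 452.6, -317.5]), -19.5, array([144.9,  91.1]))
s-blank (array([ 451.6, -318.4]), -18.4, array([142. ,  88.4]))
s-blank (array([ 451.4, -318. ]), -18.9, array([142.3,  87.3]))
s-board (array([616.6,  15. ]), -80.2, array([291.6, 223.8]))
s-board (array([612. ,  13.8]), -85.1, array([304.9, 155. ]))
s-board (array([610.1,  29.7]), -85.4, array([273.6, 151.9]))Traceback (most recent call last):
  File "<stdin>", line 23, in <module>
  File "h.py", line 16, in biggest
    return max(cs,key=cv2.contourArea)[:,0,:]
           ~~~^^^^^^^^^^^^^^^^^^^^^^^^
ValueError: max() iterable argument is empty
```

>>> play_rows(
  claw=[0, 0, 0, 0, 0, 0, 0, 0],
  delta_pos=[
    [0.155, -0.103, 0],
    [0.155, -0.103, 0],
    [0.155, -0.103, 0],
    [0.155, -0.103, 0],
    [0.155, -0.103, 0],
    [0.155, -0.103, 0],
    [0.155, -0.103, 0],
    [0.155, -0.103, 0],
  ],
  delta_rot=[
    [0, 0, 0],
    [0, 0, 0],
    [0, 0, 0],
    [0, 0, 0],
    [0, 0, 0],
    [0, 0, 0],
    [0, 0, 0],
    [0, 0, 0],
  ],
)

```text
time: 0.9
ee_pos: [0.3642, -0.3743, 0.2223]
eef_rot: [0.991, 0.137, -0.0, -0.0]
ft_force: [1.3, 0.2, 0.5]
width: 0.0873
grip_force: 0.0
```

>>> play_rows(
  claw=[0, 0, 0, 0, 0, 0, 0, 0],
  delta_pos=[
    [0.155, -0.103, 0],
    [0.155, -0.103, 0],
    [0.155, -0.103, 0],
    [0.155, -0.103, 0],
    [0.155, -0.103, 0],
    [0.155, -0.103, 0],
    [0.155, -0.103, 0],
    [0.155, -0.103, 0],
  ],
  delta_rot=[
    [0, 0, 0],
    [0, 0, 0],
    [0, 0, 0],
    [0, 0, 0],
    [0, 0, 0],
    [0, 0, 0],
    [0, 0, 0],
    [0, 0, 0],
  ],
)

```text
time: 1.7
ee_pos: [0.5582, -0.1486, 0.2223]
eef_rot: [0.991, 0.137, -0.0, -0.0]
ft_force: [-0.2, -0.8, -0.1]
width: 0.0867
grip_force: 0.0
```

>>> play_rows(
  claw=[0, 0, 0, 0, 0, 0, 0, 0],
  delta_pos=[
    [0, 0, 0],
    [0, 0, 0],
    [0, 0, 0],
    [0, 0, 0],
    [0, 0, 0],
    [0, 0, 0],
    [0, 0, 0],
    [0, 0, 0],
  ],
  delta_rot=[
    [0, 0, -0.04],
    [0, 0, -0.04],
    [0, 0, -0.04],
    [0, 0, -0.04],
    [0, 0, -0.04],
    [0, 0, -0.04],
    [0, 0, -0.04],
    [0, 0, -0.04],
  ],
)

```text
time: 2.5
ee_pos: [0.5573, -0.1497, 0.2221]
eef_rot: [0.801, 0.599, -0.0, -0.0]
ft_force: [-0.3, -0.0, 0.0]
width: 0.087
grip_force: 0.0
```

>>> play_rows(
  claw=[0, 0, 0, 0, 0, 0, 0, 0],
  delta_pos=[
    [0, 0, 0],
    [0, 0, 0],
    [0, 0, 0],
    [0, 0, 0],
    [0, 0, 0],
    [0, 0, 0],
    [0, 0, 0],
    [0, 0, 0],
  ],
  delta_rot=[
    [0, 0, -0.036],
    [0, 0, -0.036],
    [0, 0, -0.036],
    [0, 0, -0.036],
    [0, 0, -0.036],
    [0, 0, -0.036],
    [0, 0, -0.036],
    [0, 0, -0.036],
  ],
)

```text
time: 3.3
ee_pos: [0.5573, -0.1497, 0.2222]
eef_rot: [0.458, 0.889, -0.0, -0.0]
ft_force: [0.0, 0.5, -0.1]
width: 0.0871
grip_force: 0.0
```

```bash
cat >> h.py <<'E'
from scipy.spatial.transform import Rotation as R
def go(tgt,yaw):  # tgt mm, yaw = world angle of tool y, deg -> shift (in units, tool axes), turn rotvec (units)
    from bench import r
    s=r.read_state(); M=R.from_quat(s["eef_rot"]); p=np.array(s["ee_pos"])*1000
    Y=M.apply([0,1,0]); a=np.radians(yaw)
    G=np.c_[[np.sin(a)*-1*-1,-np.cos(a),0],[np.cos(a),np.sin(a),0],[0,0,-1]]; G[:,0]=np.cross(G[:,1],G[:,2])
    print("t",round(s["time"],2),"p",p.round(1),"yaw",round(np.degrees(np.arctan2(Y[1],Y[0])),2),"F",np.round(s["ft_force"],1),"w",round(s["width"]*1000,1),"grip",round(s["grip_force"],1),"j",np.round(s["joint_positions"],2))
    print("shift",(M.inv().apply(np.array(tgt)-p)/200).round(4),"turn",((M.inv()*R.from_matrix(G)).as_rotvec()/np.pi).round(4))
    print("shift after turn",(G.T@(np.array(tgt)-p)/200).round(4))
E
python3 -c "
from h import *
go([452,329.3,180],35.5)"
```

```text
t 3.3 p [ 557.3 -149.7  222.2] yaw 35.45 F [ 0.   0.5 -0.1] w 87.1 grip 0.0 j [ 0.78  0.31 -0.73  1.56  0.21  1.35  0.65]
shift [2.2565 0.9603 0.2115] turn [-0.0002 -0.0002 -0.0003]
shift after turn [2.2557 0.9623 0.2109]
```

>>> play_rows(
  claw=[0, 0, 0, 0, 0, 0, 0, 0],
  delta_pos=[
    [0.188, 0.08, 0],
    [0.188, 0.08, 0],
    [0.188, 0.08, 0],
    [0.188, 0.08, 0],
    [0.188, 0.08, 0],
    [0.188, 0.08, 0],
    [0.188, 0.08, 0],
    [0.188, 0.08, 0],
  ],
  delta_rot=[
    [0, 0, 0],
    [0, 0, 0],
    [0, 0, 0],
    [0, 0, 0],
    [0, 0, 0],
    [0, 0, 0],
    [0, 0, 0],
    [0, 0, 0],
  ],
)

```text
time: 4.1
ee_pos: [0.4881, 0.1712, 0.2224]
eef_rot: [0.46, 0.888, -0.0, 0.0]
ft_force: [1.5, 0.5, 0.0]
width: 0.0867
grip_force: 0.0
```

>>> play_rows(
  claw=[0, 0, 0, 0, 0, 0, 0, 0],
  delta_pos=[
    [0.188, 0.08, 0],
    [0.188, 0.08, 0],
    [0.188, 0.08, 0],
    [0.188, 0.08, 0],
    [0, 0, 0.15],
    [0, 0, 0.15],
    [0, 0, 0.15],
    [0, 0, 0],
  ],
  delta_rot=[
    [0, 0, 0],
    [0, 0, 0],
    [0, 0, 0],
    [0, 0, 0],
    [0, 0, 0],
    [0, 0, 0],
    [0, 0, 0],
    [0, 0, 0],
  ],
)

```text
time: 4.9
ee_pos: [0.4527, 0.3278, 0.1288]
eef_rot: [0.46, 0.888, -0.003, -0.002]
ft_force: [0.5, -0.2, 0.3]
width: 0.0872
grip_force: 0.0
```

```bash
python3 -c "
from h import *
go([452,329.3,42],35.5)
from bench import r
I=r.camera('side')['pixels']; T=r.camera('top')['pixels']
a=cv2.resize(I[200:370,240:400],None,fx=3,fy=3); b=cv2.resize(T[190:290,100:200],None,fx=3,fy=3); b=cv2.copyMakeBorder(b,0,a.shape[0]-b.shape[0],0,0,0)
cv2.imwrite('pics/pre.png',np.hstack([a,b])[:,:,::-1])"
```

```text
t 4.9 p [452.7 327.8 128.8] yaw 35.2 F [ 0.5 -0.2  0.3] w 87.2 grip 0.0 j [ 0.07  0.42 -0.95  1.71  0.37  1.2  -0.36]
shift [0.008  0.0041 0.4338] turn [-0.0021 -0.0001 -0.0017]
shift after turn [0.0081 0.0013 0.4339]
```

View pics/pre.png

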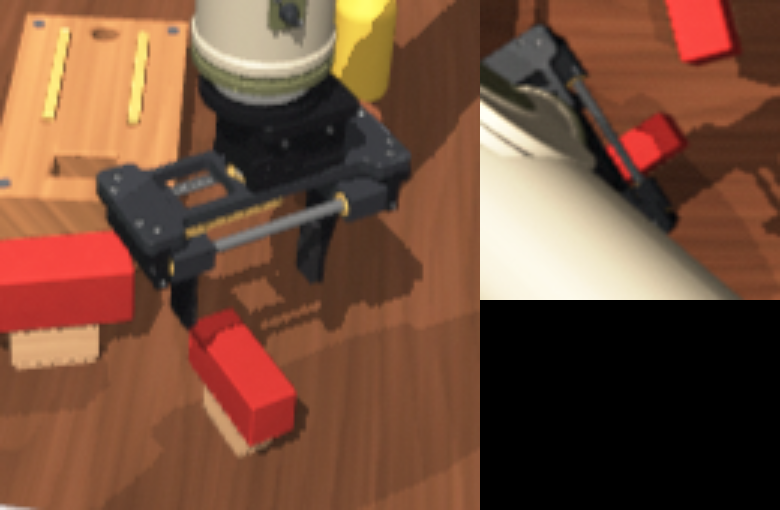

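The side crop (fingers at about (185,310) and (315,265)) shows the fingers straddling the small stop's head at (240,370), clear of the larger one. I'll descend and grip.

>>> play_rows(
  claw=[0, 0, 0, 0, 0, 0, 0, 0],
  delta_pos=[
    [0.008, 0.003, 0.07],
    [0, 0, 0.07],
    [0, 0, 0.07],
    [0, 0, 0.07],
    [0, 0, 0.07],
    [0, 0, 0.06],
    [0, 0, 0.024],
    [0, 0, 0],
  ],
  delta_rot=[
    [-0.002, 0, -0.002],
    [0, 0, 0],
    [0, 0, 0],
    [0, 0, 0],
    [0, 0, 0],
    [0, 0, 0],
    [0, 0, 0],
    [0, 0, 0],
  ],
)

```text
time: 5.8
ee_pos: [0.454, 0.3315, 0.045]
eef_rot: [0.457, 0.889, 0.002, 0.001]
ft_force: [0.3, -1.5, 0.8]
width: 0.0873
grip_force: 0.0
```

>>> play_rows(
  claw=[0.3, 0.5, 0.7, 0.9, 1, 1, 1, 1],
  delta_pos=[
    [0, 0, 0],
    [0, 0, 0],
    [0, 0, 0],
    [0, 0, 0],
    [0, 0, 0],
    [0, 0, 0],
    [0, 0, 0],
    [0, 0, 0],
  ],
  delta_rot=[
    [0, 0, 0],
    [0, 0, 0],
    [0, 0, 0],
    [0, 0, 0],
    [0, 0, 0],
    [0, 0, 0],
    [0, 0, 0],
    [0, 0, 0],
  ],
  squeeze=35,
)

```text
time: 6.6
ee_pos: [0.4544, 0.3315, 0.0457]
eef_rot: [0.457, 0.889, 0.003, 0.001]
ft_force: [-0.2, -0.7, 0.5]
width: 0.0361
grip_force: 34.4
```

```bash
python3 -c "
from h import *
go([602,114.7,160],94.7)"
```

```text
t 6.6 p [454.4 331.5  45.7] yaw 35.55 F [-0.2 -0.7  0.5] w 36.1 grip 34.4 j [ 0.01  0.52 -0.89  1.79  0.47  1.05 -0.43]
shift [-1.3113 -0.0263 -0.5717] turn [ 0.0018  0.001  -0.3286]
shift after turn [-0.6467 -1.1411 -0.5716]
```

>>> play_rows(
  claw=[1, 1, 1, 1, 1, 1, 1, 1],
  delta_pos=[
    [0, 0, -0.04],
    [0, 0, -0.08],
    [0, 0, -0.12],
    [0, 0, -0.12],
    [0, 0, -0.12],
    [0, 0, -0.08],
    [0, 0, -0.04],
    [0, 0, 0],
  ],
  delta_rot=[
    [0, 0, 0],
    [0, 0, 0],
    [0, 0, 0],
    [0, 0, 0],
    [0, 0, 0],
    [0, 0, 0],
    [0, 0, 0],
    [0, 0, 0],
  ],
)

```text
time: 7.4
ee_pos: [0.4542, 0.3314, 0.1667]
eef_rot: [0.458, 0.889, 0.003, 0.002]
ft_force: [-0.9, -0.1, -2.0]
width: 0.0356
grip_force: 34.4
```

>>> play_rows(
  claw=[1, 1, 1, 1, 1, 1, 1, 1],
  delta_pos=[
    [0, 0, 0],
    [0, 0, 0],
    [0, 0, 0],
    [0, 0, 0],
    [0, 0, 0],
    [0, 0, 0],
    [0, 0, 0],
    [0, 0, 0],
  ],
  delta_rot=[
    [0, 0, -0.041],
    [0, 0, -0.041],
    [0, 0, -0.041],
    [0, 0, -0.041],
    [0, 0, -0.041],
    [0, 0, -0.041],
    [0, 0, -0.041],
    [0, 0, -0.041],
  ],
)

```text
time: 8.2
ee_pos: [0.4534, 0.3307, 0.1645]
eef_rot: [-0.043, 0.999, 0.001, 0.002]
ft_force: [-0.3, -0.1, -2.2]
width: 0.0363
grip_force: 34.4
```

```bash
python3 -c "
from h import *
go([602,114.7,120],94.7)"
```

```text
t 8.2 p [453.4 330.7 164.5] yaw 94.9 F [-0.3 -0.1 -2.2] w 36.3 grip 34.4 j [ 0.21  0.48 -1.17  1.67  0.46  1.3   0.61]
shift [-0.6474 -1.1398  0.222 ] turn [0.0008 0.0012 0.0011]
shift after turn [-0.6522 -1.1371  0.2223]
```

>>> play_rows(
  claw=[1, 1, 1, 1, 1, 1, 1, 1],
  delta_pos=[
    [-0.081, -0.143, 0],
    [-0.081, -0.143, 0],
    [-0.081, -0.143, 0],
    [-0.081, -0.143, 0],
    [-0.081, -0.143, 0],
    [-0.081, -0.143, 0],
    [-0.081, -0.143, 0],
    [-0.081, -0.143, 0],
  ],
  delta_rot=[
    [0, 0, 0.001],
    [0, 0, 0],
    [0, 0, 0],
    [0, 0, 0],
    [0, 0, 0],
    [0, 0, 0],
    [0, 0, 0],
    [0, 0, 0],
  ],
)

```text
time: 9.0
ee_pos: [0.6008, 0.1115, 0.1643]
eef_rot: [-0.038, 0.999, 0.002, 0.002]
ft_force: [0.2, -0.1, -1.2]
width: 0.0358
grip_force: 34.4
```

>>> play_rows(
  claw=[1, 1, 1, 1, 1],
  delta_pos=[
    [0, 0, 0.08],
    [0, 0, 0.08],
    [0, 0, 0.06],
    [0, 0, 0],
    [0, 0, 0],
  ],
  delta_rot=[
    [0, 0, 0],
    [0, 0, 0],
    [0, 0, 0],
    [0, 0, 0],
    [0, 0, 0],
  ],
)

```text
time: 9.5
ee_pos: [0.6004, 0.1141, 0.1216]
eef_rot: [-0.039, 0.999, 0.002, 0.002]
ft_force: [0.2, 0.4, -1.8]
width: 0.036
grip_force: 34.4
```

```bash
python3 -c "
from h import *
go([602,114.7,104],94.7)
from bench import r
for n in('side','top'):
    c=r.camera(n); np.savez(n+'1.npz',**c)
I=load('side1')[0];T=load('top1')[0]
a=cv2.resize(I[190:310,205:345],None,fx=4,fy=4,interpolation=2); b=cv2.resize(T[140:240,195:275],None,fx=3,fy=3); b=cv2.copyMakeBorder(b,0,a.shape[0]-b.shape[0],0,0,0)
cv2.imwrite('pics/mort.png',np.hstack([a,b])[:,:,::-1])"
```

```text
t 9.5 p [600.4 114.1 121.6] yaw 94.5 F [ 0.2  0.4 -1.8] w 36.0 grip 34.4 j [ 0.52  0.61 -1.06  1.59  0.55  1.27  1.02]
shift [-0.0078  0.0019  0.0879] turn [ 0.0011  0.0015 -0.0011]
shift after turn [-0.0082  0.0022  0.0879]
```

View pics/mort.png

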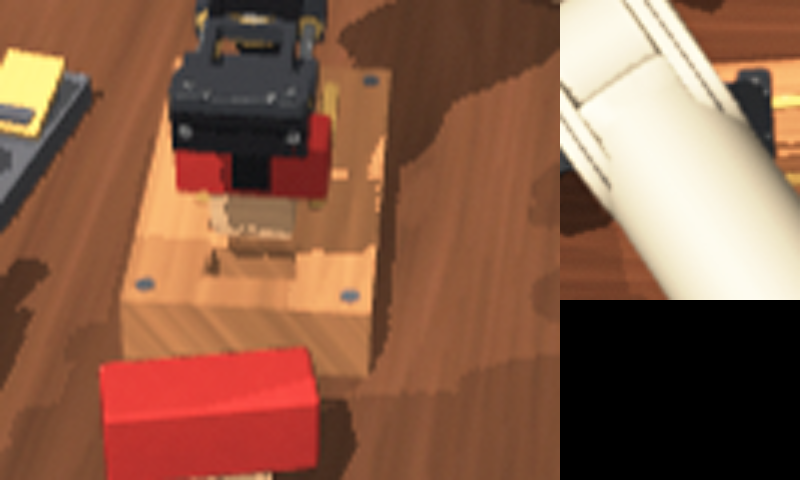

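The side view shows the tenon (crop (262,225)) hanging just above the mortise (crop (255,262)) and roughly aligned. I'll compare predicted corners with what is seen.

```bash
cat >> h.py <<'E'
def proj(n,P):
    _,K,T=load(n); q=(np.atleast_2d(P)/1000-T[:3,3])@T[:3,:3]
    return np.c_[K[0,0]*q[:,0]/-q[:,2]+K[0,2],-K[1,1]*q[:,1]/-q[:,2]+K[1,2]]
E
python3 - <<'E'
from h import *
a=np.radians(94.6); ux=np.array([np.cos(a),np.sin(a),0]); uy=np.array([-np.sin(a),np.cos(a),0])
def pt(c,x,y,z): return np.array([c[0],c[1],0])+x*ux+y*uy+[0,0,z]
f=lambda P:((proj("side1",P)-[205,190])*4).round(0).tolist()
st=(600.4,114.1); b=121.6-45.7; m=(602,114.7)
print("head front face bot/top corners",f([pt(st,18,s*45,b+h) for s in(1,-1) for h in(34,74)]))
print("tenon bottom front (stepped)",f([pt(st,12,s*23,b) for s in(1,-1)]), "tenon front at 34",f([pt(st,14,s*25,b+34) for s in(1,-1)]))
print("mortise near edge(chamfered)",f([pt(m,18,s*29,50) for s in(1,-1)]),"far",f([pt(m,-18,s*29,50) for s in(1,-1)]))
print("board corners",f([pt(m,45,s*75,50) for s in(1,-1)]))
I=cv2.resize(load("side1")[0][190:310,205:345],None,fx=4,fy=4,interpolation=2)
H,S,V=cv2.split(cv2.cvtColor(I,cv2.COLOR_RGB2HSV))
red=(((H<6)|(H>174))&(S>190)&(V>100))
for y in(170,180,185): xs=np.nonzero(red[y,150:350])[0]+150; print(y,xs.min(),xs.max())
# board near-top corners
S0=load("side0")[0][190:310,205:345]; S0=cv2.resize(S0,None,fx=4,fy=4,interpolation=2)
g=cv2.cvtColor(S0,cv2.COLOR_RGB2GRAY)
for y in(245,255,262): print(y,"mort",np.array2string(g[y,190:320:5]))
print("col 255",np.array2string(g[215:320:4,255]))
g1=cv2.cvtColor(I,cv2.COLOR_RGB2GRAY)
for y in(215,225,235): print(y,"tenon",np.array2string(g1[y,200:320:5]))
print("board row 295",[int(v) for v in np.nonzero(cv2.cvtColor(S0,cv2.COLOR_RGB2HSV)[295,:,2]>150)[0][[0,-1]]])
E
```

```text
head front face bot/top corners [[327.0, 204.0], [328.0, 149.0], [175.0, 196.0], [173.0, 141.0]]
tenon bottom front (stepped) [[290.0, 241.0], [214.0, 237.0]] tenon front at 34 [[293.0, 198.0], [209.0, 194.0]]
mortise near edge(chamfered) [[296.0, 282.0], [201.0, 276.0]] far [[301.0, 245.0], [208.0, 239.0]]
board corners [[370.0, 315.0], [119.0, 301.0]]
170 178 279
180 178 323
185 178 316
245 mort [187 183 185 187 188 184 185 185 185 184 181 179 191 195 188 189 186 186
 189 197 197 186 182 184 186 190]
255 mort [184 182 186 178 148  88 141 143 137 133 134 132 129 131 134 136 130 126
 121 122 127 154 181 183 187 189]
262 mort [182 181 186 160 125  69 118 138 143 138 133 133 131 130 131 136 138 132
 130 126 127 150 179 182 187 189]
col 255 [191 191 191 190 191 191 194 199 178 141 131 131 130 130 130 141 170 185
 181 180 180 180 175 153 130 131 134]
215 tenon [183 183 186 193 193 174 119 122 122 123 122 122 121 122 123 122 120 118
 115 107 113 112 117 122]
225 tenon [182 183 134 177 181 184 136 111 137 122 149 134 114 116 116 118 117 118
 117 111 113 113 116 119]
235 tenon [180 185 194 195 184 182 146 150 128 123 133 140 161 170 167 157 167 161
 141 111 112 113 116 120]
board row 295 [55, 514]
```

>>> play_rows(
  claw=[1, 1, 1, 1, 1, 1, 1],
  delta_pos=[
    [-0.013, 0.004, 0.02],
    [0, 0, 0.03],
    [0, 0, 0.03],
    [0, 0, 0.03],
    [0, 0, 0.02],
    [0, 0, 0.01],
    [0, 0, 0],
  ],
  delta_rot=[
    [0.001, 0.0015, -0.001],
    [0, 0, 0],
    [0, 0, 0],
    [0, 0, 0],
    [0, 0, 0],
    [0, 0, 0],
    [0, 0, 0],
  ],
)

```text
time: 10.3
ee_pos: [0.6034, 0.1141, 0.0934]
eef_rot: [-0.04, 0.999, 0.0, 0.0]
ft_force: [0.4, -0.4, -1.8]
width: 0.0359
grip_force: 34.4
```

```bash
python3 -c "
from h import *
go([603,114.9,95.7],94.7)"
```

```text
t 10.3 p [603.4 114.1  93.4] yaw 94.58 F [ 0.4 -0.4 -1.8] w 35.9 grip 34.4 j [ 0.5   0.64 -1.04  1.6   0.58  1.24  1.  ]
shift [ 0.0015  0.004  -0.0114] turn [ 0.      0.0001 -0.0006]
shift after turn [ 0.0015  0.004  -0.0114]
```

>>> play_rows(
  claw=[1, 1, 1, 1],
  delta_pos=[
    [0, 0, 0.01],
    [0, 0, 0.01],
    [0, 0, 0.01],
    [0, 0, 0],
  ],
  delta_rot=[
    [0, 0, 0],
    [0, 0, 0],
    [0, 0, 0],
    [0, 0, 0],
  ],
)

```text
time: 10.7
ee_pos: [0.6036, 0.1142, 0.0889]
eef_rot: [-0.04, 0.999, -0.0, 0.001]
ft_force: [-5.0, -1.9, 10.9]
width: 0.0358
grip_force: 34.5
```

>>> play_rows(
  claw=[1, 1, 1, 1],
  delta_pos=[
    [0, 0, 0.01],
    [0, 0, 0.01],
    [0, 0, 0],
    [0, 0, 0],
  ],
  delta_rot=[
    [0, 0, 0],
    [0, 0, 0],
    [0, 0, 0],
    [0, 0, 0],
  ],
)

```text
time: 11.1
ee_pos: [0.6045, 0.1139, 0.0881]
eef_rot: [-0.04, 0.999, -0.001, 0.002]
ft_force: [-15.0, -7.0, 38.6]
width: 0.0354
grip_force: 35.0
```

The reaction forces push toward -x and slightly -y, so I'll back up a little, shift that way and go on.

>>> play_rows(
  claw=[1, 1, 1, 1],
  delta_pos=[
    [0, 0, -0.015],
    [0.015, -0.005, 0],
    [0, 0, 0],
    [0, 0, 0],
  ],
  delta_rot=[
    [0, 0, 0],
    [0, 0, 0],
    [0, 0, 0],
    [0, 0, 0],
  ],
)

```text
time: 11.5
ee_pos: [0.6021, 0.1135, 0.0884]
eef_rot: [-0.04, 0.999, 0.0, 0.002]
ft_force: [0.9, 0.3, 10.5]
width: 0.0358
grip_force: 34.8
```

>>> play_rows(
  claw=[1, 1, 1, 1],
  delta_pos=[
    [0, 0, 0.01],
    [0, 0, 0.01],
    [0, 0, 0],
    [0, 0, 0],
  ],
  delta_rot=[
    [0, 0, 0],
    [0, 0, 0],
    [0, 0, 0],
    [0, 0, 0],
  ],
)

```text
time: 11.9
ee_pos: [0.603, 0.1144, 0.0875]
eef_rot: [-0.04, 0.999, 0.0, 0.004]
ft_force: [-6.5, -1.8, 36.7]
width: 0.0363
grip_force: 35.0
```

>>> play_rows(
  claw=[1, 1, 1, 1],
  delta_pos=[
    [0, 0, -0.01],
    [0.01, -0.003, 0],
    [0, 0, 0],
    [0, 0, 0],
  ],
  delta_rot=[
    [0, 0, 0],
    [0, 0, 0],
    [0, 0, 0],
    [0, 0, 0],
  ],
)

```text
time: 12.3
ee_pos: [0.6018, 0.1139, 0.0879]
eef_rot: [-0.04, 0.999, 0.001, 0.004]
ft_force: [4.9, 1.0, 16.1]
width: 0.036
grip_force: 34.6
```

>>> play_rows(
  claw=[1, 1, 1, 1],
  delta_pos=[
    [0, 0, 0.01],
    [0, 0, 0],
    [0, 0, 0],
    [0, 0, 0],
  ],
  delta_rot=[
    [0, 0, 0],
    [0, 0, 0],
    [0, 0, 0],
    [0, 0, 0],
  ],
)

```text
time: 12.7
ee_pos: [0.6022, 0.1141, 0.0876]
eef_rot: [-0.04, 0.999, 0.001, 0.005]
ft_force: [-1.0, 0.5, 31.3]
width: 0.0363
grip_force: 34.9
```

```bash
python3 -c "
from h import *
from bench import r
go([602,114.7,95.7],94.7); print(r.read_state()['torque'])
c=r.camera('side'); np.savez('side2.npz',**c)
cv2.imwrite('pics/ins.png',cv2.resize(c['pixels'][195:295,215:335],None,fx=6,fy=6,interpolation=2)[:,:,::-1])"
```

```text
t 12.7 p [602.2 114.1  87.6] yaw 94.6 F [-1.   0.5 31.3] w 36.3 grip 34.9 j [ 0.5   0.64 -1.04  1.62  0.58  1.22  1.  ]
shift [ 0.0002  0.0029 -0.0404] turn [ 0.0005  0.0032 -0.0006]
shift after turn [ 0.0006  0.0029 -0.0404]
[-0.29920834 -0.09146595  0.01002618]
```

View pics/ins.png

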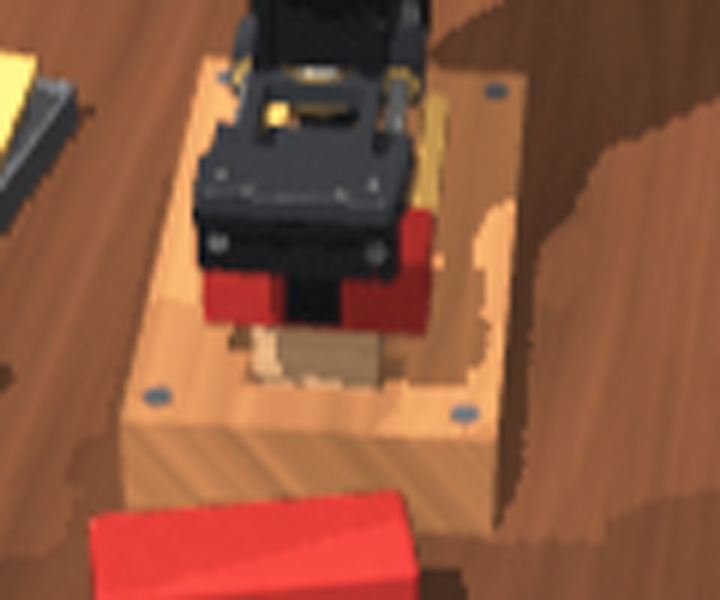

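The tenon's foot is in the mouth (tenon 250–383, mortise edge at row about 383 of the crop), with its shoulder resting on the chamfer. The moment suggests the contact is on the -y side, so I'll nudge +y.

>>> play_rows(
  claw=[1, 1, 1, 1, 1],
  delta_pos=[
    [0, 0, -0.015],
    [0, 0.01, 0],
    [0, 0.005, 0],
    [0, 0, 0.01],
    [0, 0, 0],
  ],
  delta_rot=[
    [0, 0, 0],
    [0, 0, 0],
    [0, 0, 0],
    [0, 0, 0],
    [0, 0, 0],
  ],
)

```text
time: 13.25
ee_pos: [0.6014, 0.1142, 0.0876]
eef_rot: [-0.039, 0.999, -0.001, 0.004]
ft_force: [-2.1, -5.8, 30.1]
width: 0.0363
grip_force: 35.2
```

```bash
python3 -c "
from h import *
from bench import r
go([602,114.7,87],94.7); print(r.read_state()['torque'])"
```

```text
t 13.25 p [601.4 114.2  87.6] yaw 94.48 F [-2.1 -5.8 30.1] w 36.3 grip 35.2 j [ 0.5   0.64 -1.04  1.62  0.59  1.22  0.99]
shift [-0.003   0.0024  0.0031] turn [-0.0008  0.0023 -0.0012]
shift after turn [-0.0031  0.0024  0.003 ]
[-2.23913946  0.27696088 -0.10454177]
```

>>> play_rows(
  claw=[1, 1, 1, 1, 1, 1],
  delta_pos=[
    [0, -0.008, -0.015],
    [0.008, 0, 0],
    [0.008, 0, 0],
    [0, 0, 0.005],
    [0, 0, 0.005],
    [0, 0, 0],
  ],
  delta_rot=[
    [0, 0, 0],
    [0, 0, 0],
    [0, 0, 0],
    [0, 0, 0],
    [0, 0, 0],
    [0, 0, 0],
  ],
)

```text
time: 13.85
ee_pos: [0.5995, 0.1131, 0.0881]
eef_rot: [-0.039, 0.999, 0.0, 0.005]
ft_force: [7.5, -3.2, 20.4]
width: 0.0358
grip_force: 34.9
```

```bash
python3 -c "
from h import *
from bench import r
go([602,114.7,87],94.7); print(r.read_state()['torque'])"
```

```text
t 13.85 p [599.5 113.1  88.1] yaw 94.49 F [ 7.5 -3.2 20.4] w 35.8 grip 34.9 j [ 0.51  0.63 -1.04  1.62  0.58  1.21  0.99]
shift [-0.0131  0.0072  0.0057] turn [-0.0001  0.0031 -0.0012]
shift after turn [-0.0132  0.0071  0.0056]
[-1.05029895 -1.78631299  0.02411491]
```

Contact is ambiguous, so I'll lift clear, square the tool, shift -y and come back down.

>>> play_rows(
  claw=[1, 1, 1, 1, 1],
  delta_pos=[
    [0, 0, -0.03],
    [0, 0, -0.03],
    [-0.008, 0, 0],
    [0, 0, 0],
    [0, 0, 0],
  ],
  delta_rot=[
    [0, 0, 0],
    [0, 0, 0],
    [0, 0, 0],
    [0, 0, 0],
    [0, 0, 0],
  ],
)

```text
time: 14.35
ee_pos: [0.5962, 0.1135, 0.096]
eef_rot: [-0.04, 0.999, -0.0, -0.0]
ft_force: [0.6, -0.8, -2.1]
width: 0.0354
grip_force: 35.0
```

```bash
python3 -c "
from h import *
from bench import r
go([601.5,112.5,94],94.7); print(r.read_state()['torque'])
c=r.camera('side'); np.savez('side3.npz',**c)
cv2.imwrite('pics/ins2.png',cv2.resize(c['pixels'][195:295,215:335],None,fx=6,fy=6,interpolation=2)[:,:,::-1])"
```

```text
t 14.35 p [596.2 113.5  96. ] yaw 94.61 F [ 0.6 -0.8 -2.1] w 35.4 grip 35.0 j [ 0.51  0.63 -1.05  1.62  0.57  1.24  1.  ]
shift [-0.0259 -0.0071  0.01  ] turn [-0.     -0.0003 -0.0005]
shift after turn [-0.0258 -0.0071  0.01  ]
[ 0.12355904 -0.13805411  0.01643727]
```

View pics/ins2.png

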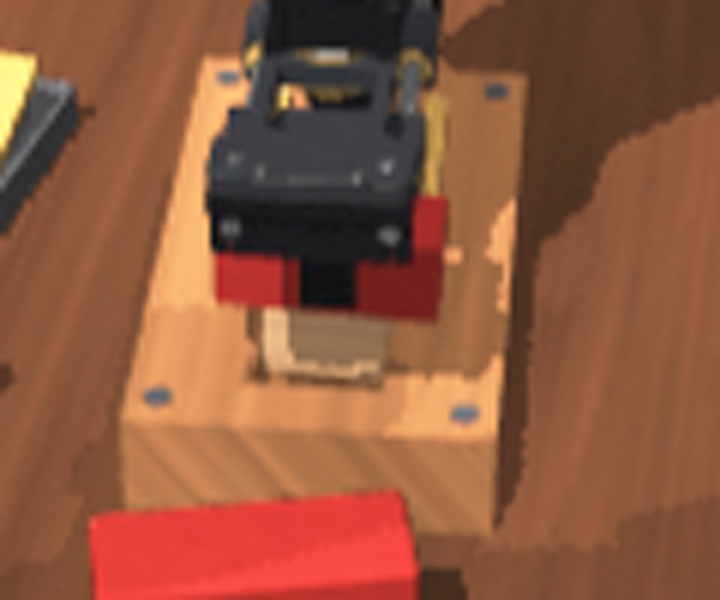

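The crop shows the foot level with the mouth, spanning 262–387 against the mortise's 250–385, so it sits about 2.6 mm too far to -x. I'll shift +x 2.6 mm and descend.

>>> play_rows(
  claw=[1, 1, 1, 1, 1],
  delta_pos=[
    [-0.013, 0, 0],
    [0, 0, 0.02],
    [0, 0, 0.01],
    [0, 0, 0.01],
    [0, 0, 0],
  ],
  delta_rot=[
    [0, 0, 0],
    [0, 0, 0],
    [0, 0, 0],
    [0, 0, 0],
    [0, 0, 0],
  ],
)

```text
time: 14.9
ee_pos: [0.5993, 0.1138, 0.0883]
eef_rot: [-0.04, 0.999, 0.0, 0.0]
ft_force: [0.6, 0.4, -2.6]
width: 0.0359
grip_force: 35.0
```

```bash
python3 -c "
from h import *
from bench import r
go([599,113.7,87],94.7); print(r.read_state()['torque'])"
```

```text
t 14.9 p [599.3 113.8  88.3] yaw 94.6 F [ 0.6  0.4 -2.6] w 35.9 grip 35.0 j [ 0.5   0.64 -1.04  1.62  0.58  1.23  1.  ]
shift [ 0.0013 -0.0002  0.0064] turn [ 0.      0.     -0.0006]
shift after turn [ 0.0013 -0.0002  0.0064]
[ 0.22427166 -0.02256981 -0.03558984]
```

>>> play_rows(
  claw=[1, 1, 1, 1, 1],
  delta_pos=[
    [0, 0, 0.01],
    [0, 0, 0.01],
    [0, 0, 0.01],
    [0, 0, 0],
    [0, 0, 0],
  ],
  delta_rot=[
    [0, 0, 0],
    [0, 0, 0],
    [0, 0, 0],
    [0, 0, 0],
    [0, 0, 0],
  ],
)

```text
time: 15.4
ee_pos: [0.5994, 0.1138, 0.0826]
eef_rot: [-0.04, 0.999, 0.0, 0.0]
ft_force: [0.1, 0.7, -1.5]
width: 0.0358
grip_force: 35.0
```

It is in cleanly, with no force at 82.6 mm, so I'll continue down.

>>> play_rows(
  claw=[1, 1, 1, 1, 1, 1],
  delta_pos=[
    [0, 0, 0.02],
    [0, 0, 0.02],
    [0, 0, 0.02],
    [0, 0, 0.015],
    [0, 0, 0],
    [0, 0, 0],
  ],
  delta_rot=[
    [0, 0, 0],
    [0, 0, 0],
    [0, 0, 0],
    [0, 0, 0],
    [0, 0, 0],
    [0, 0, 0],
  ],
)

```text
time: 16.0
ee_pos: [0.5995, 0.1137, 0.0676]
eef_rot: [-0.04, 0.999, 0.0, 0.0]
ft_force: [0.8, 1.0, -2.6]
width: 0.0357
grip_force: 34.9
```

>>> play_rows(
  claw=[1, 1, 1, 1, 1, 1],
  delta_pos=[
    [0, 0, 0.01],
    [0, 0, 0.01],
    [0, 0, 0.01],
    [0, 0, 0],
    [0, 0, 0],
    [0, 0, 0],
  ],
  delta_rot=[
    [0, 0, 0],
    [0, 0, 0],
    [0, 0, 0],
    [0, 0, 0],
    [0, 0, 0],
    [0, 0, 0],
  ],
)

```text
time: 16.6
ee_pos: [0.5999, 0.1137, 0.062]
eef_rot: [-0.04, 0.999, 0.0, 0.001]
ft_force: [0.8, 0.5, 2.5]
width: 0.0359
grip_force: 35.0
```

>>> play_rows(
  claw=[1, 1, 1, 1],
  delta_pos=[
    [0, 0, 0.01],
    [0, 0, 0.01],
    [0, 0, 0],
    [0, 0, 0],
  ],
  delta_rot=[
    [0, 0, 0],
    [0, 0, 0],
    [0, 0, 0],
    [0, 0, 0],
  ],
)

```text
time: 17.0
ee_pos: [0.6008, 0.1137, 0.0603]
eef_rot: [-0.04, 0.999, -0.0, 0.002]
ft_force: [-4.5, -1.5, 23.5]
width: 0.0356
grip_force: 35.0
```

>>> play_rows(
  claw=[1, 1, 0.5, 0.3, 0.2, 0.2, 0.2, 0.2],
  delta_pos=[
    [0, 0, -0.01],
    [0, 0, -0.01],
    [0, 0, 0],
    [0, 0, 0],
    [0, 0, 0],
    [0, 0, 0],
    [0, 0, -0.1],
    [0, 0, -0.1],
  ],
  delta_rot=[
    [0, 0, 0],
    [0, 0, 0],
    [0, 0, 0],
    [0, 0, 0],
    [0, 0, 0],
    [0, 0, 0],
    [0, 0, 0],
    [0, 0, 0],
  ],
)

```text
time: 17.8
ee_pos: [0.5989, 0.1135, 0.1016]
eef_rot: [-0.04, 0.999, -0.0, -0.0]
ft_force: [0.6, 0.7, -0.1]
width: 0.0683
grip_force: 0.0
```

>>> play_rows(
  claw=[0.2, 0.2, 0.2, 0, 0, 0, 0, 0],
  delta_pos=[
    [0, 0, -0.15],
    [0, 0, -0.2],
    [0, 0, -0.2],
    [0, 0, -0.1],
    [0, 0, 0],
    [0, 0, 0],
    [0, 0, 0],
    [0, 0, 0],
  ],
  delta_rot=[
    [0, 0, 0],
    [0, 0, 0],
    [0, 0, 0],
    [0, 0, 0],
    [0, 0, 0.033],
    [0, 0, 0.033],
    [0, 0, 0.033],
    [0, 0, 0.033],
  ],
)

```text
time: 18.6
ee_pos: [0.5993, 0.1136, 0.2316]
eef_rot: [0.169, 0.986, -0.0, 0.0]
ft_force: [-0.5, 1.1, -0.8]
width: 0.0869
grip_force: 0.0
```

```bash
python3 -c "
from h import *
go([443,-326,110],71)"
```

```text
t 18.6 p [599.3 113.6 231.6] yaw 70.59 F [-0.5  1.1 -0.8] w 86.9 grip 0.0 j [ 0.5   0.48 -1.04  1.45  0.42  1.44  0.69]
shift [ 0.0065 -2.3328  0.6081] turn [-0.      0.0001 -0.0023]
shift after turn [ 0.0231 -2.3327  0.6081]
```

>>> play_rows(
  claw=[0, 0, 0, 0, 0, 0, 0, 0],
  delta_pos=[
    [0.002, -0.195, 0],
    [0.002, -0.195, 0],
    [0.002, -0.195, 0],
    [0.002, -0.195, 0],
    [0.002, -0.195, 0],
    [0.002, -0.195, 0],
    [0.002, -0.195, 0],
    [0.002, -0.195, 0],
  ],
  delta_rot=[
    [0, 0, -0.002],
    [0, 0, 0],
    [0, 0, 0],
    [0, 0, 0],
    [0, 0, 0],
    [0, 0, 0],
    [0, 0, 0],
    [0, 0, 0],
  ],
)

```text
time: 19.4
ee_pos: [0.4946, -0.182, 0.2317]
eef_rot: [0.163, 0.987, -0.0, 0.0]
ft_force: [0.9, -0.6, 0.3]
width: 0.0871
grip_force: 0.0
```

>>> play_rows(
  claw=[0, 0, 0, 0, 0, 0, 0, 0],
  delta_pos=[
    [0.002, -0.195, 0],
    [0.002, -0.195, 0],
    [0.002, -0.195, 0],
    [0.002, -0.19, 0],
    [0, 0, 0.2],
    [0, 0, 0.2],
    [0, 0, 0.2],
    [0, 0, 0],
  ],
  delta_rot=[
    [0, 0, 0],
    [0, 0, 0],
    [0, 0, 0],
    [0, 0, 0],
    [0, 0, 0],
    [0, 0, 0],
    [0, 0, 0],
    [0, 0, 0],
  ],
)

```text
time: 20.2
ee_pos: [0.4412, -0.3251, 0.107]
eef_rot: [0.163, 0.987, 0.002, -0.003]
ft_force: [-1.4, -0.1, 0.7]
width: 0.0871
grip_force: 0.0
```

```bash
python3 -c "
from h import *
from bench import r
go([442,-326,10],71)
for n in('side','top'):
    c=r.camera(n); np.savez(n+'4.npz',**c)
I=load('side4')[0];T=load('top4')[0]
a=cv2.resize(I[190:290,215:335],None,fx=4,fy=4,interpolation=2); b=cv2.resize(T[150:225,205:325],None,fx=2.6,fy=2.6,interpolation=2); d=cv2.resize(T[200:290,340:420],None,fx=2.2,fy=2.2)
o=np.zeros((400,800,3),np.uint8); o[:400,:480]=a; o[:195,482:794]=b; o[198:396,482:658]=d
cv2.imwrite('pics/stop.png',o[:,:,::-1])
H,S,V=masks('top4'); red=((H<8)|(H>172))&(S>160)
print('stop',rect(cast('top4',biggest(red&(V>215),(205,150,260,225)),.09)))
print('board',rect(cast('top4',biggest((H<25)&(V>205),(205,150,320,225)),.05)))
I=(H>22)&(H<32)&(V>235)&(S>90)
"
```

```text
t 20.2 p [ 441.2 -325.1  107. ] yaw 71.2 F [-1.4 -0.1  0.7] w 87.1 grip 0.0 j [ 1.32  0.42 -0.92  1.76  0.36  1.15  1.53]
shift [-0.0089 -0.0046  0.4851] turn [ 0.0011 -0.0022  0.0011]
shift after turn [-0.0055 -0.003   0.4852]
stop (array([599. , 113.3]), 2.1, array([88.5, 34.4]))
board (array([607.3,  29.9]), -85.4, array([260.6, 150.7]))
```

View pics/stop.png

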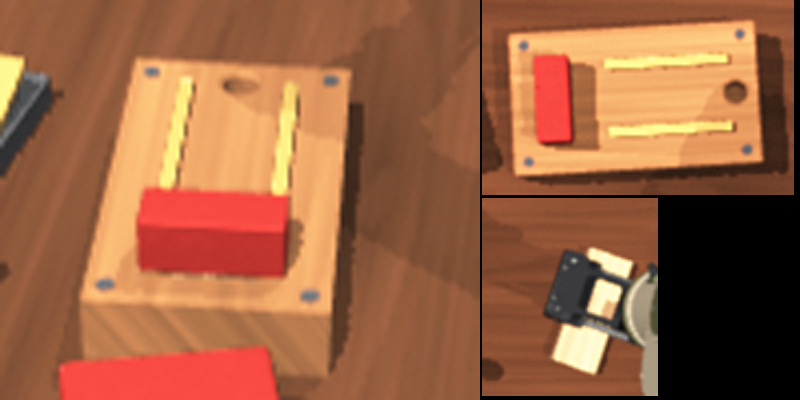

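The stop is seated: its red head lies flat on the board at (600,113) by the top camera. The gripper is over the blank's centre, crop (590,300). Next I'll grip the blank with the tips about 9.5 mm up, so they clear the rails later.

>>> play_rows(
  claw=[0, 0, 0, 0, 0, 0, 0, 0],
  delta_pos=[
    [-0.005, -0.003, 0.08],
    [0, 0, 0.1],
    [0, 0, 0.1],
    [0, 0, 0.1],
    [0, 0, 0.06],
    [0, 0, 0.03],
    [0, 0, 0],
    [0, 0, 0],
  ],
  delta_rot=[
    [0.001, -0.002, 0.001],
    [0, 0, 0],
    [0, 0, 0],
    [0, 0, 0],
    [0, 0, 0],
    [0, 0, 0],
    [0, 0, 0],
    [0, 0, 0],
  ],
)

```text
time: 21.1
ee_pos: [0.446, -0.3284, 0.0187]
eef_rot: [0.165, 0.986, -0.002, 0.004]
ft_force: [0.3, -1.1, -0.3]
width: 0.0872
grip_force: 0.0
```

```bash
python3 -c "
from h import *
go([442,-326,9.5],71)"
```

```text
t 21.1 p [ 446.  -328.4   18.7] yaw 71.0 F [ 0.3 -1.1 -0.3] w 87.2 grip 0.0 j [ 1.25  0.53 -0.85  1.83  0.47  0.99  1.44]
shift [0.0234 0.005  0.046 ] turn [-0.0011  0.0026  0.    ]
shift after turn [0.023  0.0049 0.0462]
```

>>> play_rows(
  claw=[0, 0, 0, 0],
  delta_pos=[
    [0.023, 0.005, 0.02],
    [0, 0, 0.026],
    [0, 0, 0],
    [0, 0, 0],
  ],
  delta_rot=[
    [-0.001, 0.0025, 0],
    [0, 0, 0],
    [0, 0, 0],
    [0, 0, 0],
  ],
)

```text
time: 21.5
ee_pos: [0.4413, -0.3255, 0.0082]
eef_rot: [0.165, 0.986, 0.0, -0.001]
ft_force: [0.4, 0.3, 0.1]
width: 0.0871
grip_force: 0.0
```

```bash
python3 -c "
from h import *
go([442,-326,9.5],71)"
```

```text
t 21.5 p [ 441.3 -325.5    8.2] yaw 71.01 F [0.4 0.3 0.1] w 87.1 grip 0.0 j [ 1.25  0.54 -0.84  1.84  0.48  0.98  1.44]
shift [-0.0042 -0.001  -0.0063] turn [ 0.0001 -0.0003  0.    ]
shift after turn [-0.0042 -0.001  -0.0063]
```

>>> play_rows(
  claw=[0.2, 0.3, 0.5, 0.7, 1, 1, 1, 1],
  delta_pos=[
    [-0.004, 0, -0.006],
    [0, 0, 0],
    [0, 0, 0],
    [0, 0, 0],
    [0, 0, 0],
    [0, 0, 0],
    [0, 0, 0],
    [0, 0, 0],
  ],
  delta_rot=[
    [0, 0, 0],
    [0, 0, 0],
    [0, 0, 0],
    [0, 0, 0],
    [0, 0, 0],
    [0, 0, 0],
    [0, 0, 0],
    [0, 0, 0],
  ],
  squeeze=35,
)

```text
time: 22.3
ee_pos: [0.4421, -0.3259, 0.0095]
eef_rot: [0.165, 0.986, 0.0, -0.0]
ft_force: [-0.1, 0.4, 1.8]
width: 0.0554
grip_force: 35.0
```

>>> play_rows(
  claw=[1, 1, 1, 1, 1, 1, 1, 1],
  delta_pos=[
    [0, 0, -0.04],
    [0, 0, -0.1],
    [0, 0, -0.16],
    [0, 0, -0.16],
    [0, 0, -0.16],
    [0, 0, -0.1],
    [0, 0, -0.04],
    [0, 0, 0],
  ],
  delta_rot=[
    [0, 0, 0],
    [0, 0, 0],
    [0, 0, 0],
    [0, 0, 0],
    [0, 0, 0],
    [0, 0, 0],
    [0, 0, 0],
    [0, 0, 0],
  ],
)

```text
time: 23.1
ee_pos: [0.4425, -0.3262, 0.1623]
eef_rot: [0.165, 0.986, -0.0, 0.0]
ft_force: [-0.2, 0.6, -2.1]
width: 0.0555
grip_force: 35.0
```

```bash
python3 -c "
from h import *
go([600,-110,160],4.6)"
```

```text
t 23.1 p [ 442.5 -326.2  162.3] yaw 70.99 F [-0.2  0.6 -2.1] w 55.5 grip 35.0 j [ 1.35  0.35 -0.95  1.7   0.3   1.24  1.57]
shift [-0.3927  1.2786  0.0111] turn [-1.000e-04  2.000e-04  3.689e-01]
shift after turn [1.0144 0.8718 0.0117]
```

>>> play_rows(
  claw=[1, 1, 1, 1, 1, 1, 1, 1],
  delta_pos=[
    [-0.049, 0.16, 0],
    [-0.049, 0.16, 0],
    [-0.049, 0.16, 0],
    [-0.049, 0.16, 0],
    [-0.049, 0.16, 0],
    [-0.049, 0.16, 0],
    [-0.049, 0.16, 0],
    [-0.049, 0.16, 0],
  ],
  delta_rot=[
    [0, 0, 0],
    [0, 0, 0],
    [0, 0, 0],
    [0, 0, 0],
    [0, 0, 0],
    [0, 0, 0],
    [0, 0, 0],
    [0, 0, 0],
  ],
)

```text
time: 23.9
ee_pos: [0.5995, -0.1082, 0.1597]
eef_rot: [0.165, 0.986, 0.0, -0.002]
ft_force: [-0.8, -0.1, -2.0]
width: 0.0556
grip_force: 35.0
```

>>> play_rows(
  claw=[1, 1, 1, 1, 1, 1, 1, 1],
  delta_pos=[
    [0, 0, 0],
    [0, 0, 0],
    [0, 0, 0],
    [0, 0, 0],
    [0, 0, 0],
    [0, 0, 0],
    [0, 0, 0],
    [0, 0, 0],
  ],
  delta_rot=[
    [0, 0, 0.046],
    [0, 0, 0.046],
    [0, 0, 0.046],
    [0, 0, 0.046],
    [0, 0, 0.046],
    [0, 0, 0.046],
    [0, 0, 0.046],
    [0, 0, 0.046],
  ],
)

```text
time: 24.7
ee_pos: [0.5988, -0.1093, 0.1596]
eef_rot: [0.679, 0.734, -0.001, -0.002]
ft_force: [-0.0, 0.8, -0.9]
width: 0.0555
grip_force: 35.0
```

```bash
python3 -c "
from h import *
go([607.4,14,162],4.6)"
```

```text
t 24.7 p [ 598.8 -109.3  159.6] yaw 4.43 F [-0.   0.8 -0.9] w 55.5 grip 35.0 j [ 0.68  0.44 -0.75  1.55  0.31  1.27 -0.03]
shift [ 0.6114  0.0905 -0.0115] turn [-0.0011 -0.0004 -0.0009]
shift after turn [ 0.6111  0.0923 -0.012 ]
```

>>> play_rows(
  claw=[1, 1, 1, 1, 1, 1, 1, 1],
  delta_pos=[
    [0.12, 0.018, 0],
    [0.12, 0.018, 0],
    [0.12, 0.018, 0],
    [0.12, 0.018, 0],
    [0.131, 0.02, 0.1],
    [0, 0, 0.15],
    [0, 0, 0.11],
    [0, 0, 0],
  ],
  delta_rot=[
    [-0.001, -0.0005, -0.001],
    [0, 0, 0],
    [0, 0, 0],
    [0, 0, 0],
    [0, 0, 0],
    [0, 0, 0],
    [0, 0, 0],
    [0, 0, 0],
  ],
)

```text
time: 25.5
ee_pos: [0.6047, 0.0137, 0.0848]
eef_rot: [0.676, 0.737, -0.002, -0.002]
ft_force: [-0.2, -0.2, -1.2]
width: 0.0555
grip_force: 35.0
```

>>> play_rows(
  claw=[1, 1],
  delta_pos=[
    [0, 0, 0],
    [0, 0, 0],
  ],
  delta_rot=[
    [0, 0, 0],
    [0, 0, 0],
  ],
)

```text
time: 25.7
ee_pos: [0.6083, 0.0139, 0.0905]
eef_rot: [0.676, 0.737, 0.001, 0.002]
ft_force: [0.1, 0.1, -0.8]
width: 0.0557
grip_force: 35.0
```

```bash
python3 -c "
from h import *
from bench import r
go([607.4,14,70],4.6)
for n in('side','top'):
    c=r.camera(n); np.savez(n+'5.npz',**c)
I=load('side5')[0];T=load('top5')[0]
a=cv2.resize(I[180:290,215:335],None,fx=4,fy=4,interpolation=2); b=cv2.resize(T[150:225,205:325],None,fx=2.6,fy=2.6,interpolation=2)
o=np.zeros((440,800,3),np.uint8); o[:440,:480]=a; o[:195,482:794]=b
cv2.imwrite('pics/place.png',o[:,:,::-1])
"
```

```text
t 25.7 p [608.3  13.9  90.5] yaw 4.93 F [ 0.1  0.1 -0.8] w 55.7 grip 35.0 j [ 0.49  0.51 -0.76  1.63  0.38  1.15 -0.28]
shift [ 0.0008 -0.0049  0.1025] turn [0.0012 0.0003 0.0018]
shift after turn [ 0.0007 -0.0045  0.1025]
```

View pics/place.png

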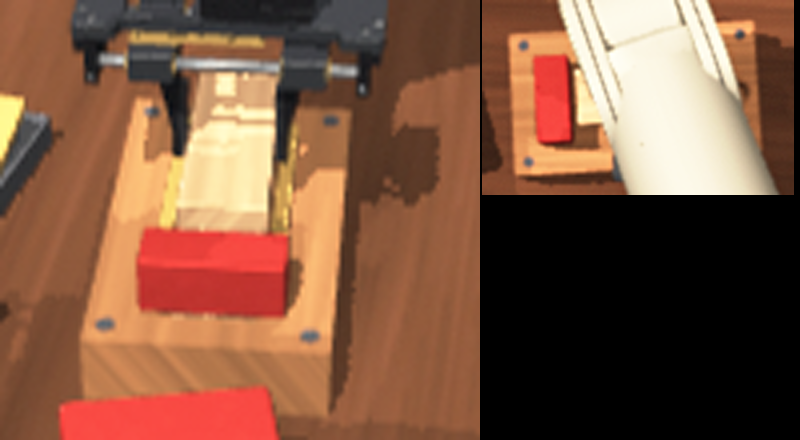

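The blank is level and centred between the rails in the side view, with its end (at (225,225)) a few mm short of the stop. I'll lower it.

>>> play_rows(
  claw=[1, 1, 1, 1, 1, 1],
  delta_pos=[
    [0, -0.004, 0.03],
    [0, 0, 0.04],
    [0, 0, 0.03],
    [0, 0, 0.03],
    [0, 0, 0],
    [0, 0, 0],
  ],
  delta_rot=[
    [0.001, 0, 0.0015],
    [0, 0, 0],
    [0, 0, 0],
    [0, 0, 0],
    [0, 0, 0],
    [0, 0, 0],
  ],
)

```text
time: 26.4
ee_pos: [0.6072, 0.0136, 0.0641]
eef_rot: [0.678, 0.735, -0.001, 0.0]
ft_force: [-3.0, -1.1, 8.8]
width: 0.0555
grip_force: 35.1
```

>>> play_rows(
  claw=[1, 1, 1, 1, 1],
  delta_pos=[
    [0, 0, 0.01],
    [0, 0, 0.005],
    [0, 0, 0],
    [0, 0, 0],
    [0, 0, 0],
  ],
  delta_rot=[
    [0, 0, 0],
    [0, 0, 0],
    [0, 0, 0],
    [0, 0, 0],
    [0, 0, 0],
  ],
)

```text
time: 26.9
ee_pos: [0.6074, 0.0136, 0.0634]
eef_rot: [0.678, 0.735, -0.001, 0.001]
ft_force: [-11.0, -2.4, 30.7]
width: 0.0557
grip_force: 35.8
```

```bash
python3 -c "
from h import *
go([607.0,21,59.5],4.6)"
```

```text
t 26.9 p [607.4  13.6  63.4] yaw 4.66 F [-11.   -2.4  30.7] w 55.7 grip 35.8 j [ 0.48  0.54 -0.74  1.65  0.4   1.11 -0.3 ]
shift [0.0369 0.0011 0.0194] turn [0.     0.0009 0.0004]
shift after turn [0.0369 0.0011 0.0195]
```

Contact came about 4 mm early with a push to -x, so the +x edge is likely on a rail. I'll lift, shift -x and retry.

>>> play_rows(
  claw=[1, 1, 1, 1, 1, 1, 1],
  delta_pos=[
    [0, 0, -0.04],
    [0, -0.01, -0.01],
    [0, 0, 0],
    [0, 0, 0.02],
    [0, 0, 0.015],
    [0, 0, 0],
    [0, 0, 0],
  ],
  delta_rot=[
    [0, 0, 0],
    [0, 0, 0],
    [0, 0, 0],
    [0, 0, 0],
    [0, 0, 0],
    [0, 0, 0],
    [0, 0, 0],
  ],
)

```text
time: 27.6
ee_pos: [0.6047, 0.0135, 0.0638]
eef_rot: [0.678, 0.735, -0.001, 0.0]
ft_force: [-4.9, -1.2, 10.0]
width: 0.0558
grip_force: 35.2
```

```bash
python3 -c "
from h import *
go([607.0,21,59.5],4.6)"
```

```text
t 27.6 p [604.7  13.5  63.8] yaw 4.67 F [-4.9 -1.2 10. ] w 55.8 grip 35.2 j [ 0.48  0.54 -0.75  1.66  0.4   1.11 -0.3 ]
shift [0.0365 0.0145 0.0214] turn [-0.0005  0.0005  0.0004]
shift after turn [0.0365 0.0144 0.0215]
```

Run:
```python
from h import *
from bench import r
s=r.read_state(); print(s["torque"])
c=r.camera('side'); np.savez('side6.npz',**c)
a=np.radians(94.65); ux=np.array([np.cos(a),np.sin(a),0]); uy=np.array([-np.sin(a),np.cos(a),0])
for n,t in(("side5",(608.3,13.9,90.5)),("side6",tuple(s["ee_pos"]*1000))):
    f=lambda x,y,z:((proj(n,np.array([t[0],t[1],0])+x*ux+y*uy+[0,0,t[2]-9.5+z])-[215,180])*4).round(0)[0].tolist()
    print(n,"pred front top L,M,R",f(75,-28,20),f(75,0,20),f(75,28,20),"bottom M",f(75,0,0),"rear top L,R",f(-75,-28,20),f(-75,28,20))
    I=cv2.resize(load(n)[0][180:290,215:335],None,fx=4,fy=4,interpolation=2); g=cv2.cvtColor(I,cv2.COLOR_RGB2GRAY)
    for x in(195,225,255): print(x,"rows160-256/4",g[160:258:4,x].tolist())
    print("row200 x160-320/5",g[200,160:320:5].tolist())
    print("row225 x160-320/5",g[225,160:320:5].tolist())
```

```text
[-0.28854481  1.22307013  0.03289112]
side5 pred front top L,M,R [173.0, 206.0] [218.0, 208.0] [264.0, 211.0] bottom M [218.0, 234.0] rear top L,R [198.0, 73.0] [282.0, 77.0]
195 rows160-256/4 [223, 222, 221, 221, 220, 219, 218, 218, 218, 218, 224, 224, 192, 188, 201, 204, 194, 164, 122, 109, 113, 114, 114, 114, 113]
225 rows160-256/4 [228, 229, 230, 231, 230, 230, 230, 229, 228, 228, 228, 226, 220, 207, 203, 205, 213, 203, 146, 115, 122, 125, 124, 125, 126]
255 rows160-256/4 [231, 231, 232, 232, 232, 232, 231, 230, 229, 229, 227, 234, 239, 211, 195, 197, 199, 193, 163, 130, 122, 125, 125, 125, 126]
row200 x160-320/5 [194, 216, 218, 222, 234, 231, 226, 224, 227, 230, 234, 233, 233, 228, 229, 234, 237, 240, 233, 227, 229, 234, 84, 128, 168, 165, 195, 169, 189, 186, 184, 186]
row225 x160-320/5 [187, 204, 190, 138, 171, 187, 192, 190, 208, 201, 194, 202, 206, 213, 210, 198, 195, 196, 196, 199, 200, 188, 105, 139, 128, 180, 104, 173, 165, 176, 183, 191]
side6 pred front top L,M,R [179.0, 241.0] [224.0, 243.0] [270.0, 246.0] bottom M [224.0, 269.0] rear top L,R [204.0, 106.0] [286.0, 110.0]
195 rows160-256/4 [124, 119, 134, 183, 215, 235, 248, 243, 237, 234, 229, 226, 225, 224, 224, 224, 217, 180, 125, 108, 112, 114, 115, 114, 112]
225 rows160-256/4 [240, 246, 243, 235, 236, 244, 244, 236, 233, 233, 233, 233, 233, 232, 231, 231, 233, 222, 159, 114, 110, 112, 113, 113, 112]
255 rows160-256/4 [242, 246, 237, 234, 235, 235, 234, 234, 233, 233, 234, 235, 235, 235, 234, 234, 235, 232, 191, 135, 120, 124, 123, 116, 113]
row200 x160-320/5 [193, 215, 217, 204, 138, 165, 219, 229, 222, 218, 223, 229, 233, 233, 230, 228, 232, 235, 236, 234, 231, 233, 234, 177, 96, 143, 133, 109, 132, 183, 182, 184]
row225 x160-320/5 [187, 202, 190, 125, 148, 209, 222, 211, 214, 223, 229, 235, 235, 232, 229, 231, 235, 237, 240, 235, 230, 232, 217, 96, 169, 223, 98, 171, 164, 160, 159, 168]
```

Image edges show the blank (181–272) centred between the rails (172–278) and apparently resting on the board already, having slid slightly down in the grip. I'll slide it toward the stop under light pressure.

>>> play_rows(
  claw=[1, 1, 1, 1, 1, 1],
  delta_pos=[
    [0, 0.004, -0.007],
    [0.008, 0, 0],
    [0.008, 0, 0],
    [0.008, 0, 0],
    [0, 0, 0],
    [0, 0, 0],
  ],
  delta_rot=[
    [0, 0, 0],
    [0, 0, 0],
    [0, 0, 0],
    [0, 0, 0],
    [0, 0, 0],
    [0, 0, 0],
  ],
)

```text
time: 28.25
ee_pos: [0.6053, 0.0186, 0.0648]
eef_rot: [0.678, 0.735, -0.001, 0.0]
ft_force: [0.3, -0.0, -0.7]
width: 0.0555
grip_force: 34.9
```

>>> play_rows(
  claw=[1, 1, 1, 1, 1, 1],
  delta_pos=[
    [0.006, 0, 0],
    [0.006, 0, 0],
    [0.006, 0, 0],
    [0, 0, 0],
    [0, 0, 0],
    [0, 0, 0],
  ],
  delta_rot=[
    [0, 0, 0],
    [0, 0, 0],
    [0, 0, 0],
    [0, 0, 0],
    [0, 0, 0],
    [0, 0, 0],
  ],
)

```text
time: 28.85
ee_pos: [0.605, 0.0221, 0.0649]
eef_rot: [0.678, 0.735, -0.001, 0.0]
ft_force: [-0.6, -1.1, -0.4]
width: 0.0557
grip_force: 34.9
```

>>> play_rows(
  claw=[1, 1, 1, 1],
  delta_pos=[
    [0.006, 0, 0],
    [0.006, 0, 0],
    [0, 0, 0],
    [0, 0, 0],
  ],
  delta_rot=[
    [0, 0, 0],
    [0, 0, 0],
    [0, 0, 0],
    [0, 0, 0],
  ],
)

```text
time: 29.25
ee_pos: [0.6049, 0.024, 0.0649]
eef_rot: [0.678, 0.735, -0.001, 0.0]
ft_force: [-0.1, -3.4, -1.5]
width: 0.0557
grip_force: 34.9
```

>>> play_rows(
  claw=[1, 1, 1, 1],
  delta_pos=[
    [0, 0, 0.007],
    [0.006, 0, 0],
    [0, 0, 0],
    [0, 0, 0],
  ],
  delta_rot=[
    [0, 0, 0],
    [0, 0, 0],
    [0, 0, 0],
    [0, 0, 0],
  ],
)

```text
time: 29.65
ee_pos: [0.605, 0.0241, 0.0638]
eef_rot: [0.678, 0.735, -0.001, 0.001]
ft_force: [-2.1, -5.7, 4.2]
width: 0.0559
grip_force: 35.0
```

```bash
python3 -c "
from h import *
from bench import r
go([607.0,21,59.5],4.6); print(r.read_state()['torque'])"
```

```text
t 29.65 p [605.   24.1  63.8] yaw 4.61 F [-2.1 -5.7  4.2] w 55.9 grip 35.0 j [ 0.46  0.54 -0.75  1.66  0.4   1.11 -0.32]
shift [-0.016   0.0087  0.0218] turn [-0.0002  0.0009  0.    ]
shift after turn [-0.016   0.0087  0.0217]
[-1.50008355  0.35550893  0.07915908]
```

>>> play_rows(
  claw=[1, 0.6, 0.4, 0.2, 0.1, 0.1, 0.1, 0.1],
  delta_pos=[
    [0, 0, -0.004],
    [0, 0, 0],
    [0, 0, 0],
    [0, 0, 0],
    [0, 0, 0],
    [0, 0, 0],
    [0, 0, -0.1],
    [0, 0, -0.15],
  ],
  delta_rot=[
    [0, 0, 0],
    [0, 0, 0],
    [0, 0, 0],
    [0, 0, 0],
    [0, 0, 0],
    [0, 0, 0],
    [0, 0, 0],
    [0, 0, 0],
  ],
)

```text
time: 30.45
ee_pos: [0.6036, 0.0261, 0.1133]
eef_rot: [0.677, 0.736, -0.001, -0.001]
ft_force: [0.4, -0.2, 0.3]
width: 0.0775
grip_force: 0.0
```

>>> play_rows(
  claw=[0.1, 0.1, 0.1, 0.1, 0.1, 0.1, 0.1, 0.1],
  delta_pos=[
    [0, 0, -0.2],
    [0, 0, -0.2],
    [0, 0, -0.2],
    [-0.2, 0, 0],
    [-0.2, 0, 0],
    [-0.2, 0, 0],
    [-0.2, 0, 0],
    [-0.2, 0, 0],
  ],
  delta_rot=[
    [0, 0, 0],
    [0, 0, 0],
    [0, 0, 0],
    [0, 0, 0],
    [0, 0, 0],
    [0, 0, 0],
    [0, 0, 0],
    [0, 0, 0],
  ],
)

```text
time: 31.25
ee_pos: [0.6213, -0.1746, 0.2347]
eef_rot: [0.677, 0.736, -0.0, 0.0]
ft_force: [0.9, -0.3, -0.1]
width: 0.0784
grip_force: 0.0
```

```bash
python3 -c "
from h import *
from bench import r
go([607.0,21,59.5],4.6)
for n in('side','top'):
    c=r.camera(n); np.savez(n+'7.npz',**c)
I=load('side7')[0];T=load('top7')[0]
a=cv2.resize(I[185:285,225:325],None,fx=4,fy=4,interpolation=2); b=cv2.resize(T[150:225,210:320],None,fx=3.6,fy=3.6,interpolation=2)
o=np.zeros((400,800,3),np.uint8); o[:400,:400]=a; o[:b.shape[0],402:402+b.shape[1]]=b
cv2.imwrite('pics/done.png',o[:,:,::-1])
H,S,V=masks('top7'); red=((H<8)|(H>172))&(S>160)
print('stop',rect(cast('top7',biggest(red&(V>215),(205,150,260,225)),.09)))
print('blank',rect(cast('top7',biggest((S<95)&(V>215),(235,165,310,210)),.07)))
"
```

```text
t 31.25 p [ 621.3 -174.6  234.7] yaw 4.72 F [ 0.9 -0.3 -0.1] w 78.4 grip 0.0 j [ 0.72  0.46 -0.73  1.35  0.31  1.44  0.09]
shift [0.981  0.0095 0.8751] turn [-0.      0.0002  0.0007]
shift after turn [0.9804 0.0073 0.8758]
stop (array([600.1, 116.5]), 4.8, array([86.9, 32.7]))
blank (array([604.4,  18.5]), -85.4, array([139.8,  53. ]))
```

View pics/done.png

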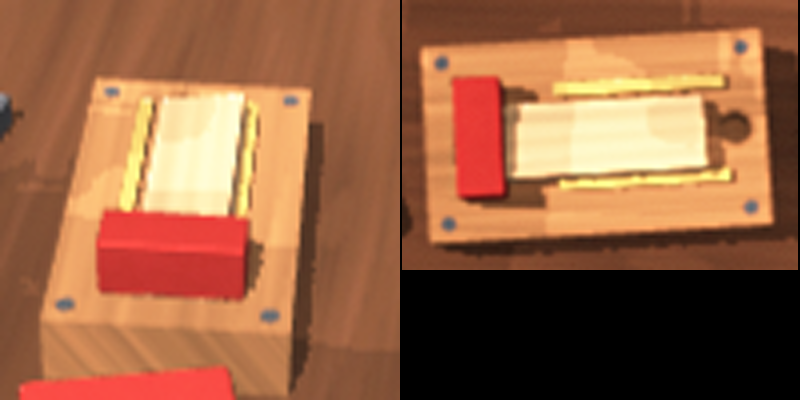

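The blank is between the rails and against the stop in both views, but it looks close to the lower (-x) rail. I'll check edges numerically for flatness and gap.

Run:
```python
from h import *
for n in("top4","top7"):
    H,S,V=masks(n); red=((H<8)|(H>172))&(S>160)
    for t in(150,185,200): print(n,"stop",t,rect(cast(n,biggest(red&(V>t),(205,150,260,225)),.09)))
H,S,V=masks("top7")
from math import *
a=np.radians(94.65); ux=np.array([np.cos(a),np.sin(a),0]); uy=np.array([-np.sin(a),np.cos(a),0])
c=np.array([607.1,21.0,0])   # nominal blank centre
# profile along board y (towards world -x), at several x stations, sampled on plane z
def prof(n,x,z,ys,ch):
    q=proj(n,[c+x*ux+y*uy+[0,0,z] for y in ys]).astype(np.float32)
    return cv2.remap(ch.astype(np.float32),q[:,0],q[:,1],cv2.INTER_LINEAR).ravel().round().astype(int)
ys=np.arange(-46,47,2)
print("y",ys.tolist())
for n in("top7","side7"):
    H,S,V=masks(n)
    for x in(60,20,-20,-60): print(n,x,"S",prof(n,x,70,ys,S).tolist())
```

```text
top4 stop 150 (array([599. , 113.4]), 4.7, array([89.6, 36.2]))
top4 stop 185 (array([598.9, 113.2]), 2.1, array([88.6, 34.5]))
top4 stop 200 (array([598.9, 113.2]), 2.1, array([88.5, 34.5]))
top7 stop 150 (array([598.8, 115.9]), 2.1, array([88.6, 34.5]))
top7 stop 185 (array([599.4, 116.4]), 4.4, array([88.5, 33.8]))
top7 stop 200 (array([599.4, 116.4]), 4.3, array([88.4, 33.8]))
y [-46, -44, -42, -40, -38, -36, -34, -32, -30, -28, -26, -24, -22, -20, -18, -16, -14, -12, -10, -8, -6, -4, -2, 0, 2, 4, 6, 8, 10, 12, 14, 16, 18, 20, 22, 24, 26, 28, 30, 32, 34, 36, 38, 40, 42, 44, 46]
top7 60 S [151, 151, 150, 153, 158, 161, 162, 162, 165, 159, 128, 89, 73, 78, 92, 97, 99, 98, 92, 85, 80, 78, 79, 80, 83, 86, 84, 81, 77, 74, 70, 69, 72, 79, 82, 80, 77, 86, 110, 136, 145, 156, 160, 161, 159, 157, 159]
top7 20 S [139, 141, 143, 143, 125, 114, 112, 119, 146, 156, 142, 103, 77, 67, 69, 75, 78, 77, 71, 62, 57, 56, 54, 60, 64, 65, 61, 56, 53, 51, 52, 54, 57, 58, 56, 53, 51, 60, 95, 130, 151, 128, 121, 131, 158, 154, 149]
top7 -20 S [140, 141, 142, 137, 119, 114, 118, 130, 156, 159, 143, 111, 7
[... 578 characters left out ...]
90, 191, 190, 190, 181, 156, 141, 140]
side7 20 S [132, 134, 131, 115, 116, 118, 130, 147, 148, 132, 86, 50, 58, 66, 70, 71, 69, 64, 55, 49, 47, 48, 55, 58, 57, 53, 46, 43, 41, 43, 47, 49, 52, 50, 49, 50, 56, 92, 122, 133, 135, 124, 137, 145, 137, 138, 139]
side7 -20 S [143, 143, 144, 136, 134, 135, 138, 145, 143, 128, 97, 58, 57, 63, 68, 70, 66, 60, 54, 48, 48, 50, 53, 56, 54, 51, 46, 42, 41, 44, 48, 50, 50, 45, 44, 48, 60, 101, 122, 130, 133, 125, 140, 145, 138, 138, 137]
side7 -60 S [140, 143, 144, 140, 137, 139, 137, 141, 144, 135, 100, 84, 82, 87, 88, 88, 86, 82, 78, 76, 75, 76, 79, 80, 78, 74, 70, 63, 55, 49, 53, 54, 52, 47, 44, 47, 64, 109, 122, 134, 142, 129, 141, 144, 137, 138, 137]
```

Run:
```python
from h import *
a=np.radians(94.65); ux=np.array([np.cos(a),np.sin(a),0]); uy=np.array([-np.sin(a),np.cos(a),0])
m=np.array([599.4,113.7,0])
def edges(n,y,z,ch,lo,hi,thr):
    xs=np.arange(lo,hi,.5); q=proj(n,[m+x*ux+y*uy+[0,0,z] for x in xs]).astype(np.float32)
    v=cv2.remap(ch.astype(np.float32),q[:,0],q[:,1],cv2.INTER_LINEAR).ravel()
    k=np.nonzero((v[:-1]-thr)*(v[1:]-thr)<0)[0]; return xs[k].tolist()
for n in("top4","top7","side4","side7"):
    I=load(n)[0].astype(int); G=I[...,1]; Rr=I[...,0]
    for y in(-35,-15,15,35):
        print(n,y,"red/nonred (G=100) at z90",edges(n,y,90,G,-50,50,100)," R=200",edges(n,y,90,Rr,-30,30,200))
for n in("top4","top7","side4","side7"):  # fixed landmark: board +x end edge, z 50
    I=load(n)[0].astype(int)
    print(n,"board end",[edges(n,y,50,I[...,0],35,60,170) for y in(-60,60)])
for n in("top7",):
    for y in(-18,0,18): 
        xs=np.arange(-40,-14,1.); q=proj(n,[m+x*ux+y*uy+[0,0,70] for x in xs]).astype(np.float32)
        print(y,cv2.remap(load(n)[0][...,1].astype(np.float32),q[:,0],q[:,1],1).ravel().astype(int).tolist())
```

```text
top4 -35 red/nonred (G=100) at z90 [-21.5, 16.5, 41.5]  R=200 [-23.0, -17.5]
top4 -15 red/nonred (G=100) at z90 [-24.5, 16.0, 41.5]  R=200 [-17.5]
top4 15 red/nonred (G=100) at z90 [-42.0, 17.5, 41.0]  R=200 [-18.0]
top4 35 red/nonred (G=100) at z90 [-43.0, -39.0, -33.5, -29.5, -25.5, 17.0, 41.5]  R=200 [-17.5]
top7 -35 red/nonred (G=100) at z90 [-21.5, 18.5, 41.0]  R=200 [-14.0]
top7 -15 red/nonred (G=100) at z90 [-20.0, 19.0, 41.0]  R=200 [-29.5, -14.0]
top7 15 red/nonred (G=100) at z90 [-19.0, 20.0, 40.0]  R=200 [-23.5, -13.5, 19.0, 24.0]
top7 35 red/nonred (G=100) at z90 [-45.5, -45.0, -44.5, -43.5, -43.0, -42.0, -41.5, -40.5, -40.0, -39.0, 19.0, 41.0]  R=200 [-14.5]
side4 -35 red/nonred (G=100) at z90 [-16.0]  R=200 [22.0]
side4 -15 red/nonred (G=100) at z90 [-17.5]  R=200 [20.0]
side4 15 red/nonred (G=100) at z90 [-18.0]  R=200 [21.5]
side4 35 red/nonred (G=100) at z90 [-16.0]  R=200 [20.0]
side7 -35 red/nonred (G=100) at z90 [-14.5]  R=200 []
side7 -15 red/nonred (G=100) at z90 [-15.5]  R=200 []
side7 15 red/nonred (G=100) at z90 [-14.5]  R=200 []
side7 35 red/nonred (G=100) at z90 [-14.0]  R=200 []
top4 board end [[47.0], [47.5]]
top7 board end [[35.0, 46.5], [36.0, 46.5]]
side4 board end [[], []]
side7 board end [[], []]
-18 [221, 221, 222, 221, 221, 222, 222, 222, 218, 213, 202, 176, 150, 134, 124, 113, 115, 117, 118, 118, 117, 108, 95, 80, 65, 50]
0 [232, 232, 232, 232, 232, 232, 232, 232, 232, 233, 235, 234, 233, 231, 210, 183, 157, 147, 137, 130, 128, 125, 108, 85, 62, 51]
18 [234, 234, 235, 235, 236, 236, 237, 237, 238, 238, 239, 241, 240, 238, 237, 213, 187, 165, 153, 141, 134, 131, 128, 105, 79, 56]
```

The stop moved about 2–3 mm, roughly its clearance, when the blank touched it. To be safe I'll press its head down with the shut fingers, then nudge the blank's far end against it.

>>> play_rows(
  claw=[1, 1, 1, 1],
  delta_pos=[
    [0, 0, 0],
    [0, 0, 0],
    [0, 0, 0],
    [0, 0, 0],
  ],
  delta_rot=[
    [0, 0, 0],
    [0, 0, 0],
    [0, 0, 0],
    [0, 0, 0],
  ],
)

```text
time: 31.75
ee_pos: [0.6213, -0.1722, 0.2347]
eef_rot: [0.677, 0.736, -0.0, 0.0]
ft_force: [-0.3, 0.9, 0.7]
width: 0.054
grip_force: 0.0
```

```bash
python3 -c "
from h import *
go([600,111,115],4.65)
n='top7'
a=np.radians(94.65); ux=np.array([np.cos(a),np.sin(a),0]); uy=np.array([-np.sin(a),np.cos(a),0]); m=np.array([599.4,113.7,0])
xs=np.arange(-180,-155,1.)
for y in(-15,0,15):
    q=proj(n,[m+x*ux+y*uy+[0,0,70] for x in xs]).astype(np.float32)
    print(y,cv2.remap(load(n)[0][...,2].astype(np.float32),q[:,0],q[:,1],1).ravel().astype(int).tolist())
"
```

```text
t 31.75 p [ 621.3 -172.2  234.7] yaw 4.78 F [-0.3  0.9  0.7] w 54.0 grip 0.0 j [ 0.72  0.46 -0.73  1.35  0.31  1.44  0.09]
shift [1.4206 0.012  0.5973] turn [-0.0001  0.0003  0.0007]
shift after turn [1.4201 0.0085 0.5986]
-15 [82, 77, 68, 59, 52, 48, 43, 41, 39, 39, 43, 48, 61, 78, 96, 116, 136, 153, 155, 158, 159, 158, 157, 157, 156]
0 [40, 40, 41, 42, 43, 44, 44, 44, 43, 42, 48, 64, 81, 106, 136, 163, 167, 170, 172, 170, 169, 168, 168, 168, 168]
15 [88, 81, 72, 67, 63, 60, 60, 60, 60, 58, 56, 62, 80, 97, 125, 155, 183, 188, 193, 196, 193, 190, 187, 185, 182]
```

>>> play_rows(
  claw=[1, 1, 1, 1, 1, 1, 1, 1],
  delta_pos=[
    [0.178, 0.001, 0],
    [0.178, 0.001, 0],
    [0.178, 0.001, 0],
    [0.178, 0.001, 0],
    [0.178, 0.001, 0],
    [0.178, 0.001, 0],
    [0.178, 0.001, 0],
    [0.174, 0.001, 0],
  ],
  delta_rot=[
    [0, 0, 0],
    [0, 0, 0],
    [0, 0, 0],
    [0, 0, 0],
    [0, 0, 0],
    [0, 0, 0],
    [0, 0, 0],
    [0, 0, 0],
  ],
)

```text
time: 32.55
ee_pos: [0.5991, 0.1117, 0.2345]
eef_rot: [0.677, 0.736, -0.0, 0.0]
ft_force: [0.5, -0.2, -0.4]
width: 0.0013
grip_force: 0.0
```

>>> play_rows(
  claw=[1, 1, 1, 1, 1, 1, 1, 1],
  delta_pos=[
    [0, 0, 0.15],
    [0, 0, 0.2],
    [0, 0, 0.15],
    [0, 0, 0.1],
    [0, 0, 0.05],
    [0, 0, 0.02],
    [0, 0, 0],
    [0, 0, 0],
  ],
  delta_rot=[
    [0, 0, 0],
    [0, 0, 0],
    [0, 0, 0],
    [0, 0, 0],
    [0, 0, 0],
    [0, 0, 0],
    [0, 0, 0],
    [0, 0, 0],
  ],
)

```text
time: 33.35
ee_pos: [0.6001, 0.1099, 0.1014]
eef_rot: [0.678, 0.735, 0.0, 0.001]
ft_force: [0.4, 0.1, 0.1]
width: 0.0001
grip_force: 0.0
```

>>> play_rows(
  claw=[1, 1, 1, 1, 1, 1],
  delta_pos=[
    [0, 0, 0.02],
    [0, 0, 0.02],
    [0, 0, 0.01],
    [0, 0, 0.01],
    [0, 0, 0],
    [0, 0, 0],
  ],
  delta_rot=[
    [0, 0, 0],
    [0, 0, 0],
    [0, 0, 0],
    [0, 0, 0],
    [0, 0, 0],
    [0, 0, 0],
  ],
)

```text
time: 33.95
ee_pos: [0.5996, 0.1094, 0.0904]
eef_rot: [0.678, 0.735, -0.001, 0.001]
ft_force: [-10.2, -4.0, 20.9]
width: 0.0004
grip_force: 11.1
```

>>> play_rows(
  claw=[1, 1, 1, 1],
  delta_pos=[
    [0, 0, 0.01],
    [0, 0, 0],
    [0, 0, 0],
    [0, 0, 0],
  ],
  delta_rot=[
    [0, 0, 0],
    [0, 0, 0],
    [0, 0, 0],
    [0, 0, 0],
  ],
)

```text
time: 34.35
ee_pos: [0.5996, 0.1094, 0.0903]
eef_rot: [0.678, 0.735, -0.001, 0.001]
ft_force: [-19.0, -6.0, 39.9]
width: 0.0004
grip_force: 20.0
```

Head top measured at 90.3 mm, so it is fully home. Now I'll go behind the blank's far end.

>>> play_rows(
  claw=[1, 1, 1, 1, 1, 1, 1, 1],
  delta_pos=[
    [0, 0, -0.1],
    [0, 0, -0.1],
    [0, 0, -0.1],
    [-0.2, 0, 0],
    [-0.2, 0, 0],
    [-0.2, 0, 0],
    [-0.2, 0, 0],
    [-0.13, 0, 0],
  ],
  delta_rot=[
    [0, 0, 0],
    [0, 0, 0],
    [0, 0, 0],
    [0, 0, 0],
    [0, 0, 0],
    [0, 0, 0],
    [0, 0, 0],
    [0, 0, 0],
  ],
)

```text
time: 35.15
ee_pos: [0.6146, -0.0798, 0.1461]
eef_rot: [0.679, 0.734, -0.001, 0.0]
ft_force: [0.2, 0.5, -0.6]
width: 0.0005
grip_force: 0.0
```

>>> play_rows(
  claw=[1, 1, 1],
  delta_pos=[
    [0, 0, 0],
    [0, 0, 0],
    [0, 0, 0],
  ],
  delta_rot=[
    [0, 0, 0],
    [0, 0, 0],
    [0, 0, 0],
  ],
)

```text
time: 35.45
ee_pos: [0.6147, -0.0742, 0.1464]
eef_rot: [0.677, 0.736, -0.0, -0.0]
ft_force: [0.1, 0.4, -0.1]
width: 0.0007
grip_force: 0.0
```

```bash
python3 -c "
from h import *
go([614.7,-76,60],4.65)"
```

```text
t 35.45 p [614.7 -74.2 146.4] yaw 4.78 F [ 0.1  0.4 -0.1] w 0.7 grip 0.0 j [ 0.62  0.48 -0.76  1.54  0.34  1.26 -0.1 ]
shift [-9.100e-03 -4.000e-04  4.322e-01] turn [-0.0002  0.0001  0.0007]
shift after turn [-0.0092 -0.0006  0.4322]
```

>>> play_rows(
  claw=[1, 1, 1, 1, 1, 1, 1, 1],
  delta_pos=[
    [-0.025, 0, 0.05],
    [0, 0, 0.1],
    [0, 0, 0.1],
    [0, 0, 0.1],
    [0, 0, 0.05],
    [0, 0, 0.02],
    [0, 0, 0],
    [0, 0, 0],
  ],
  delta_rot=[
    [0, 0, 0],
    [0, 0, 0],
    [0, 0, 0],
    [0, 0, 0],
    [0, 0, 0],
    [0, 0, 0],
    [0, 0, 0],
    [0, 0, 0],
  ],
)

```text
time: 36.25
ee_pos: [0.6156, -0.0807, 0.0633]
eef_rot: [0.678, 0.735, -0.0, 0.001]
ft_force: [0.8, -0.4, 0.6]
width: 0.0005
grip_force: 0.0
```

>>> play_rows(
  claw=[1, 1, 1, 1, 1, 1],
  delta_pos=[
    [0.02, 0, 0],
    [0.015, 0, 0],
    [0.01, 0, 0],
    [0.01, 0, 0],
    [0, 0, 0],
    [0, 0, 0],
  ],
  delta_rot=[
    [0, 0, 0],
    [0, 0, 0],
    [0, 0, 0],
    [0, 0, 0],
    [0, 0, 0],
    [0, 0, 0],
  ],
)

```text
time: 36.85
ee_pos: [0.6142, -0.07, 0.0624]
eef_rot: [0.678, 0.735, -0.001, 0.0]
ft_force: [0.3, 0.0, -0.5]
width: 0.0002
grip_force: 0.0
```

>>> play_rows(
  claw=[1, 1, 1, 1, 1, 1],
  delta_pos=[
    [0.01, 0, 0],
    [0.01, 0, 0],
    [0.005, 0, 0],
    [0.005, 0, 0],
    [0, 0, 0],
    [0, 0, 0],
  ],
  delta_rot=[
    [0, 0, 0],
    [0, 0, 0],
    [0, 0, 0],
    [0, 0, 0],
    [0, 0, 0],
    [0, 0, 0],
  ],
)

```text
time: 37.45
ee_pos: [0.6137, -0.064, 0.0624]
eef_rot: [0.678, 0.735, -0.001, 0.0]
ft_force: [-0.3, 0.0, -0.4]
width: 0.0007
grip_force: 0.0
```

>>> play_rows(
  claw=[1, 1, 1, 1],
  delta_pos=[
    [0.005, 0, 0],
    [0.005, 0, 0],
    [0, 0, 0],
    [0, 0, 0],
  ],
  delta_rot=[
    [0, 0, 0],
    [0, 0, 0],
    [0, 0, 0],
    [0, 0, 0],
  ],
)

```text
time: 37.85
ee_pos: [0.6135, -0.0631, 0.0624]
eef_rot: [0.678, 0.735, -0.001, 0.001]
ft_force: [0.1, -4.9, 0.4]
width: 0.0005
grip_force: 2.7
```

Contact with the stop is confirmed (4.9 N). I'll retreat, then touch down lightly on the blank's -x side to confirm it lies flat (top should be at 70 mm).

>>> play_rows(
  claw=[1, 1, 1, 1, 1, 1, 1],
  delta_pos=[
    [-0.05, 0, 0],
    [-0.05, 0, 0],
    [0, 0, -0.1],
    [0, 0, -0.1],
    [0, 0, -0.1],
    [0, 0, 0],
    [0, 0, 0],
  ],
  delta_rot=[
    [0, 0, 0],
    [0, 0, 0],
    [0, 0, 0],
    [0, 0, 0],
    [0, 0, 0],
    [0, 0, 0],
    [0, 0, 0],
  ],
)

```text
time: 38.55
ee_pos: [0.6152, -0.0822, 0.1223]
eef_rot: [0.678, 0.735, -0.0, 0.0]
ft_force: [0.1, -0.4, 0.3]
width: 0.0006
grip_force: 0.0
```

```bash
python3 -c "
from h import *
a=np.radians(94.65); ux=np.array([np.cos(a),np.sin(a),0]); uy=np.array([-np.sin(a),np.cos(a),0]); m=np.array([599.4,113.7,0])
t=m-100*ux+20*uy+[0,0,78]; print(t)
go(t,4.65)"
```

```text
[587.57270449  12.40777384  78.        ]
t 38.55 p [615.2 -82.2 122.3] yaw 4.65 F [ 0.1 -0.4  0.3] w 0.6 grip 0.0 j [ 0.62  0.5  -0.74  1.56  0.35  1.22 -0.1 ]
shift [ 0.4831 -0.0994  0.2211] turn [-0.0001  0.0003  0.    ]
shift after turn [ 0.4829 -0.0995  0.2215]
```

>>> play_rows(
  claw=[1, 1, 1, 1, 1, 1, 1, 1],
  delta_pos=[
    [0.16, -0.033, 0],
    [0.16, -0.033, 0],
    [0.163, -0.033, 0],
    [0, 0, 0.08],
    [0, 0, 0.08],
    [0, 0, 0.05],
    [0, 0, 0],
    [0, 0, 0],
  ],
  delta_rot=[
    [0, 0, 0],
    [0, 0, 0],
    [0, 0, 0],
    [0, 0, 0],
    [0, 0, 0],
    [0, 0, 0],
    [0, 0, 0],
    [0, 0, 0],
  ],
)

```text
time: 39.35
ee_pos: [0.5874, 0.0116, 0.0793]
eef_rot: [0.678, 0.735, -0.001, -0.0]
ft_force: [-0.0, -0.2, 0.7]
width: 0.0006
grip_force: 0.0
```

>>> play_rows(
  claw=[1, 1, 1, 1, 1, 1, 1],
  delta_pos=[
    [0, 0, 0.01],
    [0, 0, 0.01],
    [0, 0, 0.01],
    [0, 0, 0.01],
    [0, 0, 0],
    [0, 0, 0],
    [0, 0, 0],
  ],
  delta_rot=[
    [0, 0, 0],
    [0, 0, 0],
    [0, 0, 0],
    [0, 0, 0],
    [0, 0, 0],
    [0, 0, 0],
    [0, 0, 0],
  ],
)

```text
time: 40.05
ee_pos: [0.5879, 0.0121, 0.0766]
eef_rot: [0.678, 0.735, -0.001, 0.001]
ft_force: [-20.1, -4.8, 45.6]
width: 0.0003
grip_force: 21.3
```

The -x side reads 77 mm, so that edge is up on the rail. I'll probe the +x side as well before correcting.

>>> play_rows(
  claw=[1, 1, 1, 1, 1, 1, 1],
  delta_pos=[
    [0, 0, -0.05],
    [0, 0.1, 0],
    [0, 0.1, 0],
    [0, 0, 0.02],
    [0, 0, 0.01],
    [0, 0, 0],
    [0, 0, 0],
  ],
  delta_rot=[
    [0, 0, 0],
    [0, 0, 0],
    [0, 0, 0],
    [0, 0, 0],
    [0, 0, 0],
    [0, 0, 0],
    [0, 0, 0],
  ],
)

```text
time: 40.75
ee_pos: [0.6268, 0.0159, 0.0762]
eef_rot: [0.678, 0.735, -0.001, 0.0]
ft_force: [0.0, 0.1, 0.2]
width: 0.0003
grip_force: 0.0
```

>>> play_rows(
  claw=[1, 1, 1, 1, 1],
  delta_pos=[
    [0, 0, 0.01],
    [0, 0, 0.01],
    [0, 0, 0.01],
    [0, 0, 0],
    [0, 0, 0],
  ],
  delta_rot=[
    [0, 0, 0],
    [0, 0, 0],
    [0, 0, 0],
    [0, 0, 0],
    [0, 0, 0],
  ],
)

```text
time: 41.25
ee_pos: [0.6275, 0.016, 0.0718]
eef_rot: [0.678, 0.735, -0.001, 0.001]
ft_force: [-5.1, -0.5, 14.2]
width: 0.0006
grip_force: 6.6
```

It is tilted: the -x edge is on the rail and the bed centre is about 3 mm further +x. I'll regrip centred on the bed line, so that closing pushes the blank off the rail.

>>> play_rows(
  claw=[1, 0.5, 0, 0, 0, 0, 0, 0],
  delta_pos=[
    [0, 0, -0.1],
    [0, 0, -0.1],
    [0, 0, 0],
    [0.048, -0.09, 0],
    [0, 0, 0],
    [0, 0, 0],
    [0, 0, 0],
    [0, 0, 0],
  ],
  delta_rot=[
    [0, 0, 0],
    [0, 0, 0],
    [0, 0, 0],
    [0, 0, 0],
    [0, 0, 0],
    [0, 0, 0],
    [0, 0, 0],
    [0, 0, 0],
  ],
)

```text
time: 42.05
ee_pos: [0.609, 0.0238, 0.11]
eef_rot: [0.678, 0.735, -0.001, 0.0]
ft_force: [0.0, 0.0, 0.1]
width: 0.0487
grip_force: 0.0
```

```bash
python3 -c "
from h import *
go([608.8,24,64.5],4.65)"
```

```text
t 42.05 p [609.   23.8 110. ] yaw 4.65 F [0.  0.  0.1] w 48.7 grip 0.0 j [ 0.48  0.5  -0.77  1.61  0.37  1.19 -0.29]
shift [ 0.0012 -0.0008  0.2275] turn [-0.0003  0.0003 -0.    ]
shift after turn [ 0.001  -0.001   0.2275]
```

>>> play_rows(
  claw=[0, 0, 0, 0, 0, 0, 0, 0],
  delta_pos=[
    [0, 0, 0],
    [0, 0, 0],
    [0, 0, 0],
    [0, 0, 0],
    [0, 0, 0],
    [0, 0, 0],
    [0, 0, 0],
    [0, 0, 0],
  ],
  delta_rot=[
    [0, 0, 0],
    [0, 0, 0],
    [0, 0, 0],
    [0, 0, 0],
    [0, 0, 0],
    [0, 0, 0],
    [0, 0, 0],
    [0, 0, 0],
  ],
)

```text
time: 42.85
ee_pos: [0.6087, 0.0242, 0.1103]
eef_rot: [0.678, 0.735, -0.001, 0.0]
ft_force: [-0.1, -0.2, 1.3]
width: 0.0868
grip_force: 0.0
```

>>> play_rows(
  claw=[0, 0, 0, 0, 0, 0, 0],
  delta_pos=[
    [0, 0, 0.05],
    [0, 0, 0.07],
    [0, 0, 0.06],
    [0, 0, 0.03],
    [0, 0, 0.015],
    [0, 0, 0],
    [0, 0, 0],
  ],
  delta_rot=[
    [0, 0, 0],
    [0, 0, 0],
    [0, 0, 0],
    [0, 0, 0],
    [0, 0, 0],
    [0, 0, 0],
    [0, 0, 0],
  ],
)

```text
time: 43.55
ee_pos: [0.6089, 0.0243, 0.0656]
eef_rot: [0.678, 0.735, -0.0, 0.0]
ft_force: [-0.3, 0.1, 0.4]
width: 0.087
grip_force: 0.0
```

Now I'll close gently and then reopen.

>>> play_rows(
  claw=[0.2, 0.3, 0.35, 0.4, 0.5, 0.6, 0.6, 0.6],
  delta_pos=[
    [0, 0, 0.004],
    [0, 0, 0],
    [0, 0, 0],
    [0, 0, 0],
    [0, 0, 0],
    [0, 0, 0],
    [0, 0, 0],
    [0, 0, 0],
  ],
  delta_rot=[
    [0, 0, 0],
    [0, 0, 0],
    [0, 0, 0],
    [0, 0, 0],
    [0, 0, 0],
    [0, 0, 0],
    [0, 0, 0],
    [0, 0, 0],
  ],
  squeeze=8,
)

```text
time: 44.35
ee_pos: [0.6086, 0.0242, 0.0645]
eef_rot: [0.678, 0.735, -0.001, 0.0]
ft_force: [-1.3, -0.7, 0.2]
width: 0.0565
grip_force: 7.9
```

>>> play_rows(
  claw=[0.2, 0.1, 0.1, 0.1, 0.1, 0.1, 0.1, 0.1],
  delta_pos=[
    [0, 0, 0],
    [0, 0, 0],
    [0, 0, 0],
    [0, 0, 0],
    [0, 0, -0.1],
    [0, 0, -0.1],
    [0, 0, 0],
    [0, 0, 0],
  ],
  delta_rot=[
    [0, 0, 0],
    [0, 0, 0],
    [0, 0, 0],
    [0, 0, 0],
    [0, 0, 0],
    [0, 0, 0],
    [0, 0, 0],
    [0, 0, 0],
  ],
)

```text
time: 45.15
ee_pos: [0.6088, 0.0241, 0.1045]
eef_rot: [0.678, 0.735, -0.0, 0.0]
ft_force: [0.9, -0.4, 0.3]
width: 0.0779
grip_force: 0.0
```

>>> play_rows(
  claw=[1, 1, 1, 1, 1, 1, 1, 1],
  delta_pos=[
    [0, -0.09, 0],
    [0, 0, 0],
    [0, 0, 0],
    [0, 0, 0],
    [0, 0, 0],
    [0, 0, 0],
    [0, 0, 0],
    [0, 0, 0],
  ],
  delta_rot=[
    [0, 0, 0],
    [0, 0, 0],
    [0, 0, 0],
    [0, 0, 0],
    [0, 0, 0],
    [0, 0, 0],
    [0, 0, 0],
    [0, 0, 0],
  ],
)

```text
time: 45.95
ee_pos: [0.5908, 0.0228, 0.1045]
eef_rot: [0.678, 0.735, -0.001, 0.0]
ft_force: [-0.6, 0.7, 0.1]
width: 0.0219
grip_force: 0.0
```

Now I'll probe the -x side again (it should read 70).

>>> play_rows(
  claw=[1, 1, 1, 1, 1, 1],
  delta_pos=[
    [0, 0, 0],
    [0, 0, 0.05],
    [0, 0, 0.05],
    [0, 0, 0.03],
    [0, 0, 0],
    [0, 0, 0],
  ],
  delta_rot=[
    [0, 0, 0],
    [0, 0, 0],
    [0, 0, 0],
    [0, 0, 0],
    [0, 0, 0],
    [0, 0, 0],
  ],
)

```text
time: 46.55
ee_pos: [0.5907, 0.0228, 0.0783]
eef_rot: [0.678, 0.735, -0.001, -0.0]
ft_force: [0.2, 0.0, 0.0]
width: 0.0003
grip_force: 0.0
```

>>> play_rows(
  claw=[1, 1, 1, 1, 1, 1, 1],
  delta_pos=[
    [0, 0, 0.01],
    [0, 0, 0.01],
    [0, 0, 0.01],
    [0, 0, 0.01],
    [0, 0, 0.01],
    [0, 0, 0],
    [0, 0, 0],
  ],
  delta_rot=[
    [0, 0, 0],
    [0, 0, 0],
    [0, 0, 0],
    [0, 0, 0],
    [0, 0, 0],
    [0, 0, 0],
    [0, 0, 0],
  ],
)

```text
time: 47.25
ee_pos: [0.5908, 0.0227, 0.0704]
eef_rot: [0.678, 0.735, -0.001, 0.001]
ft_force: [-10.1, -0.9, 21.8]
width: 0.0004
grip_force: 10.5
```

The -x side is now at 70.4 mm. I'll probe the +x side.

>>> play_rows(
  claw=[1, 1, 1, 1, 1, 1],
  delta_pos=[
    [0, 0, -0.065],
    [0, 0.1, 0],
    [0, 0.08, 0],
    [0, 0, 0.01],
    [0, 0, 0],
    [0, 0, 0],
  ],
  delta_rot=[
    [0, 0, 0],
    [0, 0, 0],
    [0, 0, 0],
    [0, 0, 0],
    [0, 0, 0],
    [0, 0, 0],
  ],
)

```text
time: 47.85
ee_pos: [0.6259, 0.0257, 0.0793]
eef_rot: [0.678, 0.735, -0.001, -0.0]
ft_force: [0.4, 0.2, -0.3]
width: 0.0004
grip_force: 0.0
```

>>> play_rows(
  claw=[1, 1, 1, 1, 1, 1, 1],
  delta_pos=[
    [0, 0, 0.01],
    [0, 0, 0.01],
    [0, 0, 0.01],
    [0, 0, 0.01],
    [0, 0, 0.01],
    [0, 0, 0],
    [0, 0, 0],
  ],
  delta_rot=[
    [0, 0, 0],
    [0, 0, 0],
    [0, 0, 0],
    [0, 0, 0],
    [0, 0, 0],
    [0, 0, 0],
    [0, 0, 0],
  ],
)

```text
time: 48.55
ee_pos: [0.6266, 0.0256, 0.0705]
eef_rot: [0.678, 0.735, -0.001, 0.0]
ft_force: [-4.7, -0.5, 11.6]
width: 0.0006
grip_force: 5.6
```

Both sides are at 70.4 mm, so it lies flat. Last step is a nudge of the far end to keep it against the stop.

>>> play_rows(
  claw=[1, 1, 1, 1, 1, 1, 1, 1],
  delta_pos=[
    [0, 0, -0.15],
    [0, 0, -0.1],
    [-0.18, -0.03, 0],
    [-0.18, -0.03, 0],
    [-0.18, -0.03, 0],
    [0, 0, 0],
    [0, 0, 0],
    [0, 0, 0],
  ],
  delta_rot=[
    [0, 0, 0],
    [0, 0, 0],
    [0, 0, 0],
    [0, 0, 0],
    [0, 0, 0],
    [0, 0, 0],
    [0, 0, 0],
    [0, 0, 0],
  ],
)

```text
time: 49.35
ee_pos: [0.6176, -0.082, 0.1197]
eef_rot: [0.677, 0.736, -0.0, -0.0]
ft_force: [0.3, 0.4, -0.0]
width: 0.0003
grip_force: 0.0
```

```bash
python3 -c "
from h import *
go([617,-81,62],4.65)"
```

```text
t 49.35 p [617.6 -82.  119.7] yaw 4.76 F [ 0.3  0.4 -0. ] w 0.3 grip 0.0 j [ 0.62  0.51 -0.75  1.56  0.36  1.22 -0.1 ]
shift [ 0.0053 -0.0024  0.2883] turn [-0.0001  0.0001  0.0006]
shift after turn [ 0.0052 -0.0026  0.2883]
```

>>> play_rows(
  claw=[1, 1, 1, 1, 1, 1, 1, 1],
  delta_pos=[
    [0, 0, 0.1],
    [0, 0, 0.1],
    [0, 0, 0.06],
    [0, 0, 0.025],
    [0.03, 0, 0],
    [0.02, 0, 0],
    [0.01, 0, 0],
    [0, 0, 0],
  ],
  delta_rot=[
    [0, 0, 0],
    [0, 0, 0],
    [0, 0, 0],
    [0, 0, 0],
    [0, 0, 0],
    [0, 0, 0],
    [0, 0, 0],
    [0, 0, 0],
  ],
)

```text
time: 50.15
ee_pos: [0.6169, -0.0708, 0.0633]
eef_rot: [0.677, 0.736, -0.0, 0.001]
ft_force: [0.4, 0.5, -0.3]
width: 0.0002
grip_force: 0.0
```

>>> play_rows(
  claw=[1, 1, 1, 1, 1, 1, 1],
  delta_pos=[
    [0.01, 0, 0],
    [0.01, 0, 0],
    [0.008, 0, 0],
    [0.005, 0, 0],
    [0.005, 0, 0],
    [0, 0, 0],
    [0, 0, 0],
  ],
  delta_rot=[
    [0, 0, 0],
    [0, 0, 0],
    [0, 0, 0],
    [0, 0, 0],
    [0, 0, 0],
    [0, 0, 0],
    [0, 0, 0],
  ],
)

```text
time: 50.85
ee_pos: [0.6159, -0.064, 0.0625]
eef_rot: [0.678, 0.735, -0.001, 0.0]
ft_force: [0.2, -0.1, 0.4]
width: 0.0008
grip_force: 0.0
```

>>> play_rows(
  claw=[1, 1, 1, 1, 1, 1],
  delta_pos=[
    [0.005, 0, 0],
    [0.005, 0, 0],
    [0.004, 0, 0],
    [0, 0, 0],
    [0, 0, 0],
    [0, 0, 0],
  ],
  delta_rot=[
    [0, 0, 0],
    [0, 0, 0],
    [0, 0, 0],
    [0, 0, 0],
    [0, 0, 0],
    [0, 0, 0],
  ],
)

```text
time: 51.45
ee_pos: [0.6157, -0.0628, 0.0626]
eef_rot: [0.678, 0.735, -0.001, 0.001]
ft_force: [1.0, -5.6, 0.2]
width: 0.0008
grip_force: 2.6
```

>>> play_rows(
  claw=[1, 1, 1, 1, 1, 1, 1],
  delta_pos=[
    [-0.03, 0, 0],
    [-0.06, 0, 0],
    [0, 0, -0.15],
    [0, 0, -0.2],
    [0, 0, -0.2],
    [0, 0, -0.1],
    [0, 0, 0],
  ],
  delta_rot=[
    [0, 0, 0],
    [0, 0, 0],
    [0, 0, 0],
    [0, 0, 0],
    [0, 0, 0],
    [0, 0, 0],
    [0, 0, 0],
  ],
)

```text
time: 52.15
ee_pos: [0.6189, -0.0794, 0.1962]
eef_rot: [0.678, 0.735, 0.001, 0.002]
ft_force: [-0.0, 0.0, 0.3]
width: 0.0005
grip_force: 0.0
```

>>> play_rows(
  claw=[1, 1, 1, 1, 1, 1, 1],
  delta_pos=[
    [-0.2, 0, 0],
    [-0.2, 0, 0],
    [-0.2, 0, 0],
    [-0.1, 0, 0],
    [0, 0, 0],
    [0, 0, 0],
    [0, 0, 0],
  ],
  delta_rot=[
    [0, 0, 0],
    [0, 0, 0],
    [0, 0, 0],
    [0, 0, 0],
    [0, 0, 0],
    [0, 0, 0],
    [0, 0, 0],
  ],
)

```text
time: 52.85
ee_pos: [0.6288, -0.2164, 0.1925]
eef_rot: [0.677, 0.736, -0.0, -0.0]
ft_force: [0.2, 1.0, 0.4]
width: 0.0003
grip_force: 0.0
```

Run:
```python
from h import *
from bench import r
go([600,0,200],4.65)
c=r.camera('top'); np.savez('top8.npz',**c)
a=np.radians(94.65); ux=np.array([np.cos(a),np.sin(a),0]); uy=np.array([-np.sin(a),np.cos(a),0]); m=np.array([607.1,21,0])
H,S,V=masks("top8"); ys=np.arange(-46,47,2)
red=((H<8)|(H>172))&(S>160)
print('stop',rect(cast('top8',biggest(red&(V>150),(205,150,260,225)),.09)))
for x in(20,-20,-60):
    q=proj("top8",[m+x*ux+y*uy+[0,0,70] for y in ys]).astype(np.float32)
    v=cv2.remap(S.astype(np.float32),q[:,0],q[:,1],1).ravel(); k=np.nonzero((v[:-1]-110)*(v[1:]-110)<0)[0]; print(x,ys[k].tolist())
xs=np.arange(-90,100,2.)
for y in(-10,10):
    q=proj("top8",[m+x*ux+y*uy+[0,0,70] for x in xs]).astype(np.float32)
    v=cv2.remap(load("top8")[0][...,1].astype(np.float32),q[:,0],q[:,1],1).ravel().astype(int); print(v[:12].tolist(),v[-24:].tolist())
```

```text
t 52.85 p [ 628.8 -216.4  192.5] yaw 4.82 F [0.2 1.  0.4] w 0.3 grip 0.0 j [ 0.75  0.53 -0.71  1.35  0.34  1.38  0.13]
shift [ 1.0903 -0.0525 -0.0372] turn [-0.0003 -0.0001  0.0009]
shift after turn [ 1.0902 -0.0556 -0.0375]
stop (array([597.6, 115.8]), 2.1, array([91.1, 34.6]))
20 [-26, 28]
-20 [-26, 28]
-60 [-40, -38, -28, 28]
[114, 127, 130, 101, 80, 69, 67, 95, 154, 216, 246, 247] [226, 226, 227, 228, 230, 225, 196, 149, 126, 124, 124, 116, 77, 54, 49, 65, 67, 67, 66, 67, 68, 69, 70, 70]
[86, 101, 113, 108, 89, 79, 77, 102, 164, 232, 254, 252] [237, 237, 238, 238, 237, 222, 180, 146, 133, 134, 139, 132, 96, 51, 35, 49, 61, 67, 69, 67, 67, 68, 66, 66]
```

```bash
python3 -c "
from bench import r
print(r.close_job())"
```

```text
the job is handed in; nothing more can be done
None
```

The job is handed in at about 53 s of the 72 s allowed: the stop is plugged fully home, and the blank lies flat between the rails with its end against it; the bystanders were never touched, though I did not re-check them at the end.

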